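Tip the footed bonsai slab bottom up over the riser edge

ROBOT

A 6-joint arm with a two-finger parallel gripper is mounted at the origin on the work surface. World frame = base frame: x ahead of the robot, y to its left, z up, the work surface at z = 0. Lengths are in m, angles in degrees, forces in N, time in s.
With the tool pointing down it reaches from about 0.4 to 0.825 m from the base axis. Payload 7 kg.
Tool frame: the origin (TCP) lies midway between the tips of the shut fingers; the grasp point (between the pads) lies 19 mm behind it (ctrl.grasp_offset is the distance from the TCP to the grasp point, in m); z points along the fingers, x is the direction in which the jaws open and shut, and the axes are right-handed (so a half turn about z gives the same grasp; the last joint's range is limited). The gripper opens to 88 mm and grips with 3 to 60 N. Pads are 19 mm wide; open, the fingers measure 130 mm over their backs; the gripper's body (78 mm by 193 mm) begins 47 mm behind the grasp point.
Start: joints at [87.554, 20.546, 0.682, 0, -70.136, -16.507], TCP at [0.219, 0.638, 0.203] pointing down, gripper open.
Joint ranges: [-176.03, 176.03], [-82.01, 121.73], [-58.28, 71.71], [-173.87, 95.51], [-174.79, -0.11], [-173.66, 173.66]. Speed limits (degrees/s): [136.94, 136.94, 172.46, 180, 180, 180].

INTERFACE

Orientations are given as [roll, pitch, yaw] about the fixed x, y, z axes, in that order (R = Rz(yaw) Ry(pitch) Rx(roll)).
In Python, from plant import sensors, snapshot, order, ctrl gives the robot as it stands.
- The arm moves only by the tool send_rows, never from a script. Its argument "commands" is a list of rows, each a list of 3 entries, a list of its own where there are three numbers: the closure, from 0 (fully open) to 1 (shut), then the shift along the world's x, y, z in units of 0.25 m (1.0 is 0.25 m), then the turn, a rotation vector about the world's x, y, z in units of 360 degrees (1.0 is 360 degrees). In form: [[hand, [x, y, z], [ax, ay, az]], ...]. A call has 1 to 12 rows; each row shifts and turns the pose as measured when the row begins; what a row does not reach is not made up. A row lasts 1/10 s, in which the tool goes at most 50 mm and 8.59 degrees, less where a joint would pass 70% of its speed; a pose out of reach is approached as far as the arm can. A call with a number of a shift or a turn outside -1 to 1 is refused whole. A call with a gripper value outside its range is refused whole. The fingers move at their own pace and stop on an object; the grip force is fixed at half the most. Time passes only in rows, so rows that do not move let the fingers close. It gives the time, the measured TCP pose, the force and the opening at its end, in the units of the state.
- sensors.get_obs(): the state, without advancing time (a new reading comes with each control period).
- snapshot(name): name is "scene" or "side" or "wrist"; returns a dict with "color" (420x560x3 uint8, blue, green, red), "z_map" (420x560 float32, m along the optical axis (not along the pixel's ray), 0 where there is no reading), "mtx" (3x3 intrinsics, pixels), "k1" (the pictures are not rectified: a ray, as slopes to the right and down, at radius r is drawn at 1 + k1 r^2 times it, then the intrinsics apply), "xyz" and "attitude" of the camera in the world. Camera axes: x right, y down, z forward; pixel columns grow to the right and rows downward; lengths in m; the calibration is good to about 2 mm. A picture is of the moment at which its call begins.
- order.close_job(): hands the job in, once; it reports no verdict.
The state is a dict: "clock": time; "joint_pos": joint angles; "qvel": joint speeds; "tau": joint torques, N m; "tool_pos": TCP position; "orientation": TCP orientation; "force": force on the tool from outside, world axes, zero at the start; "moment": the same for the moment, N m; "opening": finger opening in m.
Only numpy, scipy, OpenCV 4.12 (cv2) and the standard library are available. Lean on these libraries where they do the work, as an engineer would, in place of code of your own. Each camera call takes 0.05 s, during which the arm holds its last target.

TASK

Turn the flat footed clay slab bottom up so that its feet can be inspected, without picking it up. With the fingertips, slide it flat along the table up against the near edge of the low wooden display riser, then push on under its near edge so that it tips up on its far edge and topples over onto the riser. Leave it lying flat on the riser with its feet upward, keep clear of it, and leave the pots, saucer, brush and plug where they are.

Things in the scene. Friction and masses are not known exactly. Their poses are not given: they have to be found in the camera images.
- slab: Loose flat slab of brown stoneware on four feet, about 0.32 kg (varies): plate 120 mm (own x) by 130 mm (own y), 8 mm thick, its underside 16 mm above the table. Origin: slab's centre, level with the foot soles. Own z points from the feet to the flat face (up at the start, down when turned over); own x points roughly to the riser (yaw within 0.25 rad of the riser's).
- slab_near (a point): Middle of the slab's near edge (robot's side), half-way through the plate: 60 mm against the slab's x, 20 mm above its soles. Feet: blocks 14 mm (x) by 26 mm (y), 16 mm high, centred 33 mm from the slab's middle along x and 42 mm along y; so the plate overhangs them by 20 mm at its near and far edges, and 58 mm is free between them along y.
- slab_far (a point): Middle of the slab's far edge (towards the riser), half-way through the plate: 60 mm along the slab's x, 20 mm above its soles. It starts 30 to 75 mm in front of the riser.
- riser: Fixed low display riser: solid wooden board 200 mm (own x) by 480 mm (own y), 22 mm high, square edges; neither slippery nor sticky. Origin: centre of its underside, on the table. Own x points away from the robot (yaw within 0.41 rad), so its upright front face lies 100 mm from the origin against own x. The front middle of its top (130 mm deep, 200 mm wide) is clear.
- round_pot: Small round terracotta pot, 68 mm across, 55 mm tall, standing on the riser near its left (+y) end. Origin: middle of its underside. A bystander: leave it.
- square_pot: Small square brown pot, 68 mm square, 45 mm tall, on the riser near its right (-y) end. Origin: middle of its underside. A bystander: leave it.
- cup_pot: Small barrel-shaped ochre pot, 60 mm across, 48 mm tall, on the table to the left of the slab, close before the riser. Origin: middle of its underside. A bystander: leave it.
- saucer: Round terracotta saucer, 90 mm across, 16 mm high, on the table to the left of the slab. Origin: middle of its underside. A bystander: leave it.
- brush: Flat hand brush lying on the table to the right of the slab. Origin: on the brush, near its middle, at table height. A bystander: leave it.
- foot_block: Clay plug, 40 mm across, 35 mm tall, standing on the table to the right of the slab. Origin: middle of its underside. A bystander: leave it.
Things that resemble listed ones, but are neither listed nor needed, are in the scene too. What is shaped like the slab but green or yellow is not meant.

How it is judged:
By the outcome, as a careful person would: the job done as asked, in the order asked, and still so for the second after the job is handed in, with the robot touching nothing.
It also fails if it takes over 58 s, if anything falls off the work surface, if the arm or the gripper's body presses on something with over 40 N, if the wrist force passes 120 N, or if a joint passes its speed limit or range.

## Working session

There is one attempt and no reset: what is moved stays moved. The work goes in short steps, Python scripts to look and compute and a tool call to move; the robot and the scene stay as the last step left them, time stands still between calls to the robot, and variables do not carry over. Pictures are saved under pics/ and viewed, and the job is handed in when it is done.

Besides the shell and the picture viewer there is one more tool, called after "Emit:" by a JSON object that holds its "fn" and its "kwargs", one argument or row to a line. send_rows: Moves the arm, as the interface text tells. Its arguments: {"type":"object","properties":{"commands":{"type":"array","items":{"type":"array"}}},"required":["commands"]}

```bash
ls; mkdir -p pics; python3 - <<'E'
from plant import sensors,snapshot,ctrl
import cv2
print(sensors.get_obs()); print([a for a in dir(ctrl) if a[0]!='_'])
for n in ["scene","side","wrist"]:
    s=snapshot(n); cv2.imwrite(f"pics/{n}0.png",s["color"]); print(n,s["mtx"],s["k1"],s["xyz"],s["attitude"])
E
```

```text
pics
{'clock': 0.0, 'joint_pos': array([ 8.75538054e+01,  2.05906926e+01,  6.32456552e-01, -2.14826592e-02,
       -7.01343737e+01, -1.65084521e+01]), 'qvel': array([ 0.04296024,  0.15895167,  0.03985743, -0.09508205,  0.08563978,
        0.07786907]), 'tau': array([ 9.17509860e-04, -5.82721531e+01,  2.93050039e+01,  6.99746042e+00,
        6.99714728e-03, -1.45507329e-04]), 'tool_pos': array([0.21908403, 0.63789069, 0.2023168 ]), 'orientation': array([-1.79993044e+02, -9.45312808e-02, -1.08961969e+02]), 'force': array([-0.44083048, -0.2813414 ,  0.21114679]), 'moment': array([0.05272997, 0.05346436, 0.00902073]), 'opening': 0.08753548424204521}
['PlanningError', 'grasp_offset']
scene [[381.8136392    0.         282.05686702]
 [  0.         381.8136392  212.68121923]
 [  0.           0.           1.        ]] 0.009146471405462623 [1.13804374 0.4216338  0.55421755] [-122.82435303   -0.76815731  128.21254884]
side [[448.20300217   0.         280.46474364]
 [  0.         448.20300217 212.1621528 ]
 [  0.           0.           1.        ]] -0.07825068477864489 [ 0.31776177 -0.93519394  1.09542537] [-139.44734821    0.64782114  -15.09373756]
wrist [[328.90023234   0.         279.36506302]
 [  0.         328.90023234 217.77313837]
 [  0.           0.           1.        ]] -0.059695028061397745 [0.29707113 0.61216477 0.38445151] [ 1.62546167e+02 -7.32240286e-02 -1.08984281e+02]
```

View pics/scene0.png

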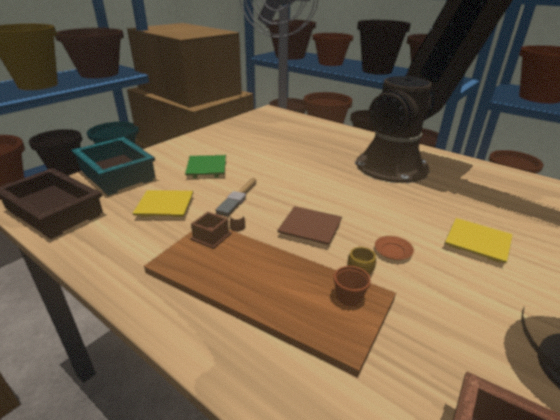

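View pics/side0.png

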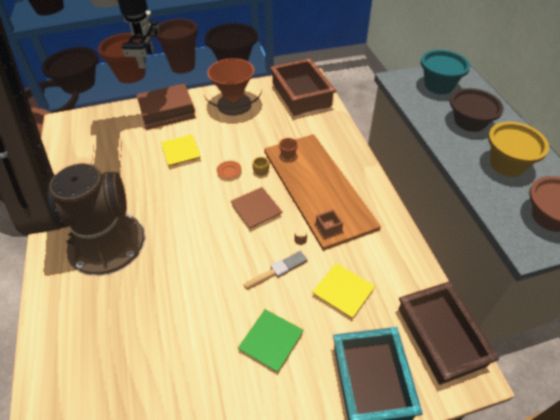

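View pics/wrist0.png

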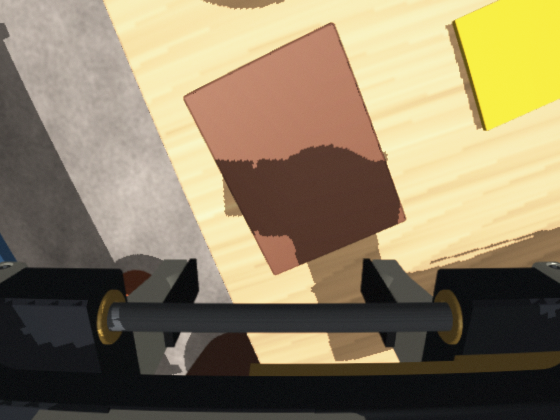

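The scene view shows the brown slab at about (310,225), the riser at about (270,290), and the bystanders around them. In the side view the slab is at (256,208) and the riser at (320,190). The wrist view shows only a brown box far to the left, which isn't the slab.

```bash
cat > h.py <<'E'
import numpy as np, cv2
from scipy.spatial.transform import Rotation as R
def rays(s,uv):
    uv=np.asarray(uv,float).reshape(-1,2)
    K=s["mtx"]; d=(uv-[K[0,2],K[1,2]])/[K[0,0],K[1,1]]
    p=d.copy()
    for _ in range(10): p=d/(1+s["k1"]*(p**2).sum(1,keepdims=True))
    v=np.c_[p,np.ones(len(p))]
    return R.from_euler('xyz',s["attitude"],degrees=True).apply(v)
def onplane(s,uv,z):
    v=rays(s,uv); c=np.asarray(s["xyz"]); t=(z-c[2])/v[:,2]
    return c+v*t[:,None]
def cloud(s):
    h,w=s["z_map"].shape; u,v=np.meshgrid(np.arange(w),np.arange(h))
    r=rays(s,np.c_[u.ravel(),v.ravel()])
    return (np.asarray(s["xyz"])+r*s["z_map"].reshape(-1,1)).reshape(h,w,3)
def proj(s,P):
    p=R.from_euler('xyz',s["attitude"],degrees=True).inv().apply(np.atleast_2d(P)-s["xyz"])
    q=p[:,:2]/p[:,2:]; q=q*(1+s["k1"]*(q**2).sum(1,keepdims=True))
    return q*[s["mtx"][0,0],s["mtx"][1,1]]+s["mtx"][:2,2]
def quad(m):
    n,l,st,c=cv2.connectedComponentsWithStats(m.astype(np.uint8))
    i=1+np.argmax(st[1:,4]); mm=(l==i).astype(np.uint8)
    ct=max(cv2.findContours(mm,cv2.RETR_EXTERNAL,cv2.CHAIN_APPROX_NONE)[0],key=cv2.contourArea)
    return mm,ct
E
python3 - <<'E'
from plant import snapshot
from h import *
for n,box in [("scene",(130,190,430,400)),("side",(210,110,400,270))]:
    s=snapshot(n); np.save(f"{n}.npy",s,allow_pickle=True)
    x0,y0,x1,y1=box
    hsv=cv2.cvtColor(s["color"],cv2.COLOR_BGR2HSV)
    cv2.imwrite(f"pics/{n}crop.png",cv2.resize(s["color"][y0:y1,x0:x1],None,fx=2.6,fy=2.6,interpolation=cv2.INTER_CUBIC))
    for q in ([(310,225),(270,290),(345,180+20)] if n=="scene" else [(256,208),(320,190),(230,240)]): print(n,q,hsv[q[1],q[0]],s["z_map"][q[1],q[0]], cloud(s)[q[1],q[0]])
E
```

```text
scene (310, 225) [ 10 118 121] 0.9331244 [0.48810963 0.0059198  0.02406842]
scene (270, 290) [ 13 153 140] 0.7461527 [0.71987278 0.07151083 0.0225608 ]
scene (345, 200) [ 19  98 201] 1.0844405 [ 0.29151245 -0.00785883 -0.00091483]
side (256, 208) [ 10 134 165] 1.4226834 [ 0.47453666 -0.00907458  0.02399621]
side (320, 190) [ 14 163 217] 1.4793985 [0.69704046 0.0163199  0.01755477]
side (230, 240) [ 23  80 248] 0.0 [ 0.31776177 -0.93519394  1.09542537]
```

View pics/scenecrop.png

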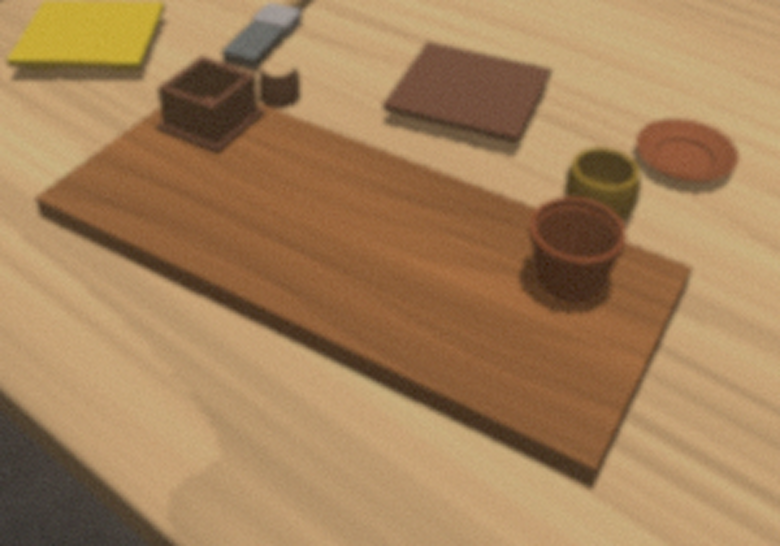

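View pics/sidecrop.png

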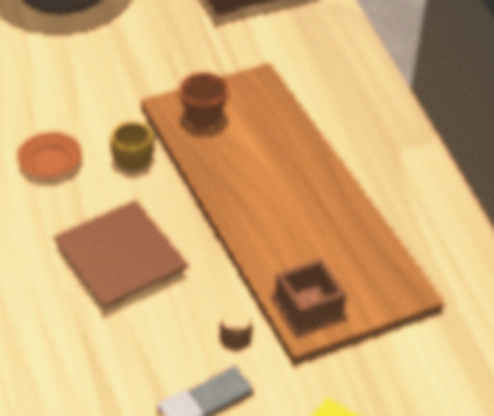

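The crops show the slab clear of everything, with the cup pot and saucer to its left and the plug to its right. Next I'll measure it.

```bash
python3 - <<'E'
from h import *
for n,(bs,br) in {"scene":((270,200,350,250),(140,220,400,380)),"side":((225,180,290,235),(262,132,380,250))}.items():
    s=np.load(f"{n}.npy",allow_pickle=True).item()
    hsv=cv2.cvtColor(s["color"],cv2.COLOR_BGR2HSV)
    C=cloud(s); ok=s["z_map"]>0
    H,S,V=[hsv[...,i].astype(int) for i in range(3)]
    for nm,b,m,z in [("slab",bs,ok&(C[...,2]>0.015)&(C[...,2]<0.035),.024),("slabcol",bs,(H<=12)|(H>170),.024),("riser",br,(H<=17)&(S>125),.022)]:
        w=np.zeros_like(m); w[b[1]:b[3],b[0]:b[2]]=1
        mm,ct=quad(m&w)
        P=onplane(s,ct.reshape(-1,2),z)
        r=cv2.minAreaRect(P[:,:2].astype(np.float32)*1000)
        print(n,nm,mm.sum(),r)
        ap=cv2.approxPolyDP(ct,6,True).reshape(-1,2)
        print(ap.tolist(),onplane(s,ap,z)[:,:2].round(4).tolist())
E
```

```text
scene slab 1586 ((481.8223571777344, 2.7678604125976562), (128.82229614257812, 131.4003143310547), 16.434242248535156)
[[278, 229], [329, 244], [342, 216], [294, 206]] [[0.5508, -0.0441], [0.5233, 0.0828], [0.4034, 0.0459], [0.4422, -0.077]]
scene slabcol 1373 ((483.413330078125, 2.820465087890625), (120.53607177734375, 127.30332946777344), 16.175819396972656)
[[278, 230], [328, 243], [340, 218], [294, 207]] [[0.554, -0.0415], [0.5215, 0.0791], [0.4146, 0.0467], [0.4462, -0.0741]]
scene riser 18134 ((689.7152709960938, 32.179107666015625), (248.51646423339844, 498.5056457519531), 7.624381065368652)
[[145, 265], [153, 276], [355, 375], [394, 295], [371, 284], [359, 266], [331, 269], [235, 226], [208, 234], [220, 220], [208, 227], [201, 220], [203, 228], [193, 223]] [[0.8279, -0.1804], [0.838, -0.139], [0.7787, 0.292], [0.5787, 0.2662], [0.5792, 0.2174], [0.5456, 0.1721], [0.5914, 0.131], [0.6049, -0.1347], [0.6689, -0.1607], [0.6097, -0.1817], [0.6492, -0.1821], [0.6395, -0.218], [0.6597, -0.1883], [0.6607, -0.2232]]
side slab 1205 ((475.2027282714844, -3.0059356689453125), (121.4678726196289, 134.4422607421875), 16.42088508605957)
[[262, 187], [230, 201], [249, 228], [282, 213]] [[0.5145, 0.0754], [0.4005, 0.0428], [0.4355, -0.0824], [0.5486, -0.0515]]
side slabcol 1108 ((475.1656494140625, -3.2668914794921875), (118.33219909667969, 128.78367614746094), 16.381315231323242)
[[262, 188], [232, 201], [250, 227], [280, 212]] [[0.5134, 0.071], [0.4067, 0.041], [0.4393, -0.0794], [0.5436, -0.0458]]
side riser 6777 ((685.9619140625, 45.0322265625), (221.2990264892578, 514.0530395507812), 8.071723937988281)
[[264, 148], [322, 249], [379, 229], [314, 135]] [[0.5673, 0.2645], [0.6258, -0.216], [0.8176, -0.1918], [0.7628, 0.2845]]
```

```bash
python3 - <<'E'
from h import *
s=np.load("scene.npy",allow_pickle=True).item(); t=np.load("side.npy",allow_pickle=True).item()
hsv=cv2.cvtColor(s["color"],cv2.COLOR_BGR2HSV).astype(int)
# front edge in scene: per column topmost riser pixel between plug and cup
def front(s,cols,rows,thr=125):
    g=hsv[...,1]
    pts=[]
    for c in cols:
        col=g[rows[0]:rows[1],c]; d=np.diff(cv2.GaussianBlur(col.astype(np.float32).reshape(-1,1),(1,5),0).ravel())
        pts.append((c,rows[0]+np.argmax(d)+.5))
    return np.array(pts)
p=front(s,range(250,335,3),(225,285))
# guided: fit robust line
vx,vy,x0,y0=cv2.fitLine(p.astype(np.float32),cv2.DIST_HUBER,0,.01,.01).ravel()
print(p[:,1]); 
q=[(255,y0+(255-x0)*vy/vx),(330,y0+(330-x0)*vy/vx),(394,295)]
print(onplane(s,q,.022))
for n,s_ in (("scene",s),("side",t)):
    C=cloud(s_); ok=s_["z_map"]>0
    z=C[...,2]; m=ok&(z>.009)&(z<.08)&(C[...,0]>.35)&(C[...,0]<.95)&(abs(C[...,1])<.4)
    k,l,st,c=cv2.connectedComponentsWithStats(m.astype(np.uint8))
    for i in range(1,k):
        if st[i,4]>40:
            P=C[l==i]; print(n,st[i,4],c[i].round(),P.min(0).round(3),P.max(0).round(3),np.median(P,0).round(3))
    hi=ok&(z>.015)&(z<.03)&(C[...,0]>.55)&(C[...,0]<.66)&(C[...,1]>-.1)&(C[...,1]<.12)
    P=C[hi]
    fr=[]
    for y in np.arange(-.1,.1,.02):
        a=P[(P[:,1]>y)&(P[:,1]<y+.02)]; fr.append((y+.01,np.percentile(a[:,0],1)))
    print(np.polyfit(*np.array(fr).T,1),np.round(fr,4).tolist())
E
```

```text
[237.5 238.5 239.5 241.5 242.5 243.5 244.5 245.5 246.5 247.5 248.5 249.5
 251.5 252.5 253.5 254.5 255.5 257.5 258.5 259.5 260.5 261.5 262.5 264.5
 264.5 265.5 267.5 268.5 269.5]
[[ 0.61484203 -0.06095079  0.022     ]
 [ 0.58997436  0.12767872  0.022     ]
 [ 0.57870291  0.26624752  0.022     ]]
scene 117 [218. 170.] [ 0.379 -0.4    0.01 ] [ 0.454 -0.362  0.027] [ 0.424 -0.386  0.023]
scene 478 [235. 198.] [ 0.379 -0.275  0.009] [ 0.576 -0.198  0.023] [ 0.51  -0.232  0.018]
scene 1137 [165. 204.] [ 0.558 -0.4    0.015] [ 0.729 -0.275  0.028] [ 0.65  -0.348  0.024]
scene 1586 [311. 225.] [ 0.402 -0.078  0.015] [0.554 0.079 0.027] [0.486 0.006 0.024]
scene 19075 [281. 289.] [ 0.506 -0.201  0.009] [0.832 0.292 0.079] [0.708 0.097 0.022]
scene 150 [237. 222.] [ 0.568 -0.163  0.01 ] [ 0.601 -0.128  0.036] [ 0.593 -0.138  0.022]
scene 430 [394. 246.] [0.381 0.155 0.009] [0.474 0.242 0.019] [0.413 0.195 0.013]
[0.01846779 0.5925744 ] [[-0.09, 0.6155], [-0.07, 0.613], [-0.05, 0.551], [-0.03, 0.5504], [-0.01, 0.6048], [0.01, 0.6035], [0.03, 0.6009], [0.05, 0.5987], [0.07, 0.5947], [0.09, 0.5933]]
side 6897 [319. 190.] [ 0.503 -0.21   0.009] [0.83  0.293 0.08 ] [0.689 0.014 0.022]
side 203 [228. 168.] [0.381 0.154 0.009] [0.469 0.243 0.021] [0.423 0.211 0.013]
side 1212 [256. 207.] [ 0.4   -0.08   0.012] [0.55  0.079 0.031] [ 0.475 -0.005  0.023]
side 88 [300. 239.] [ 0.559 -0.172  0.009] [ 0.597 -0.144  0.037] [ 0.573 -0.165  0.023]
side 654 [279. 268.] [ 0.377 -0.282  0.009] [ 0.574 -0.201  0.024] [ 0.494 -0.244  0.017]
side 1508 [342. 286.] [ 0.553 -0.4    0.014] [ 0.724 -0.273  0.031] [ 0.639 -0.354  0.024]
side 210 [266. 317.] [ 0.376 -0.4    0.019] [ 0.451 -0.364  0.03 ] [ 0.415 -0.388  0.024]
[-0.11964312  0.60022103] [[-0.09, 0.6133], [-0.07, 0.6115], [-0.05, 0.5956], [-0.03, 0.6055], [-0.01, 0.6031], [0.01, 0.6008], [0.03, 0.5979], [0.05, 0.5949], [0.07, 0.5911], [0.09, 0.5885]]
```

Slab: centre about (0.478, 0.0), yaw 16°. Riser front: x ≈ 0.604 − 0.125·y, yaw about 7°. I'll align the jaw axis with the riser front and go behind the slab.

Emit:
{"fn": "send_rows", "kwargs": {
  "commands": [
    [0.4,[0.1,-0.15,0],[0,0,0.008]],
    [0.4,[0.1,-0.15,0],[0,0,0.008]],
    [0.4,[0.1,-0.15,0],[0,0,0.008]],
    [0.4,[0.1,-0.15,0],[0,0,0.008]],
    [0.4,[0.1,-0.15,0],[0,0,0.008]],
    [0.4,[0.1,-0.15,0],[0,0,0.008]],
    [0.4,[0.1,-0.15,0],[0,0,0.008]],
    [0.4,[0.1,-0.15,0],[0,0,0.008]],
    [0.4,[0.05,-0.17,0],[0,0,0.008]],
    [0.4,[0,-0.18,0],[0,0,0]]
  ]
}}

```text
clock: 1.25
tool_pos: [0.4357, 0.2399, 0.2002]
orientation: [-179.9, -0.2, -81.5]
force: [-0.0, -0.6, -0.0]
opening: 0.0525
```

Emit:
{"fn": "send_rows", "kwargs": {
  "commands": [
    [0.4,[-0.02,-0.17,0],[0,0,-0.001]],
    [0.4,[-0.03,-0.17,0],[0,0,-0.001]],
    [0.4,[-0.03,-0.17,0],[0,0,-0.001]],
    [0.4,[-0.04,-0.17,-0.05],[0,0,0]],
    [0.4,[-0.04,-0.17,-0.1],[0,0,0]],
    [0.4,[-0.03,-0.17,-0.1],[0,0,0]],
    [0.4,[0,0,0],[0,0,0]]
  ]
}}

```text
clock: 1.95
tool_pos: [0.3844, -0.0278, 0.1375]
orientation: [-179.6, -0.0, -82.9]
force: [0.3, -0.1, 0.8]
opening: 0.0528
```

Emit:
{"fn": "send_rows", "kwargs": {
  "commands": [
    [0.4,[0,0.04,-0.16],[0,0,0]],
    [0.4,[0,0,-0.16],[0,0,0]],
    [0.4,[0,0,-0.14],[0,0,0]],
    [0.4,[0,0,-0.03],[0,0,0]],
    [0.4,[0,0,0],[0,0,0]]
  ]
}}

```text
clock: 2.45
tool_pos: [0.387, -0.0182, 0.0147]
orientation: [-179.2, 0.1, -83.1]
force: [0.7, 0.8, 0.6]
opening: 0.0526
```

```bash
python3 - <<'E'
from plant import sensors,snapshot
import cv2
o=sensors.get_obs(); print(o['joint_pos'].round(1))
for n in ["scene","wrist"]:
    s=snapshot(n); cv2.imwrite(f"pics/{n}1.png",s["color"])
E
```

```text
[ 27.3   6.3 -49.1   0.4 -33.8  69.3]
```

View pics/wrist1.png

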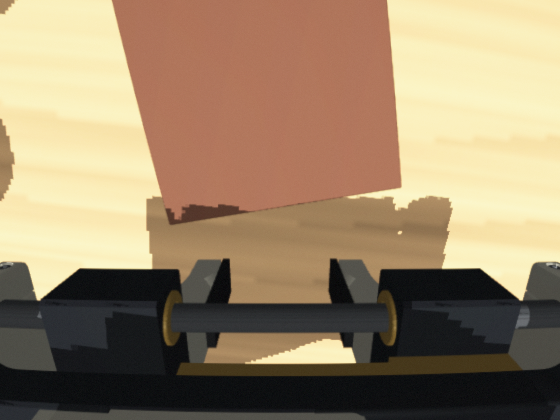

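View pics/scene1.png

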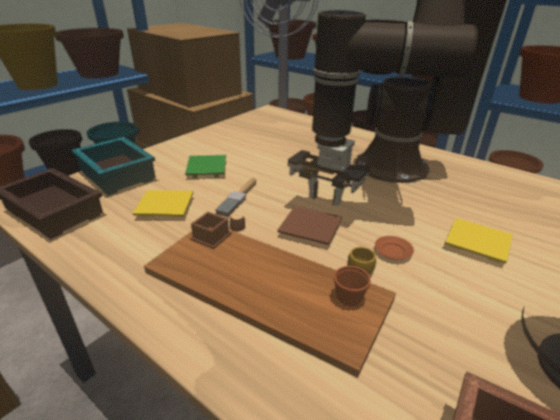

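The wrist view shows the slab's near corners at (170,222) and (400,187), ahead of both fingertips. Now sliding.

Emit:
{"fn": "send_rows", "kwargs": {
  "commands": [
    [0.4,[0.03,0.004,-0.016],[0,0,0]],
    [0.4,[0.04,0.005,0],[0,0,0]],
    [0.4,[0.04,0.005,0],[0,0,0]],
    [0.4,[0.04,0.005,0],[0,0,0]],
    [0.4,[0.04,0.005,0],[0,0,0]],
    [0.4,[0.04,0.005,0],[0,0,0]]
  ]
}}

```text
clock: 3.15
tool_pos: [0.4545, -0.0079, 0.0164]
orientation: [-178.4, 0.3, -83.0]
force: [0.1, 0.5, 0.7]
opening: 0.0524
```

```bash
python3 - <<'E'
from plant import sensors,snapshot
import cv2
o=sensors.get_obs(); print(o['joint_pos'].round(1))
for n in ["wrist"]:
    s=snapshot(n); cv2.imwrite(f"pics/{n}2.png",s["color"])
E
```

```text
[ 24.1  11.7 -41.5   0.3 -35.2  72.6]
```

View pics/wrist2.png

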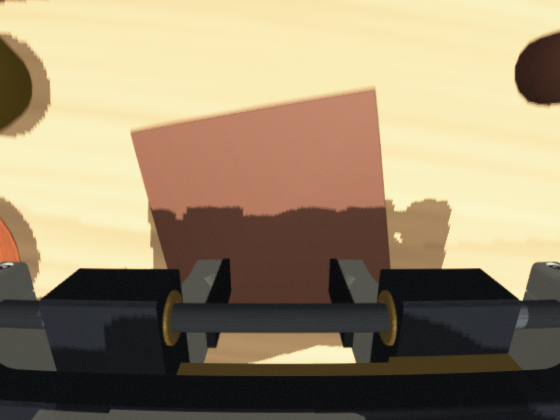

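```bash
cat > m.py <<'E'
from plant import sensors,snapshot
from h import *
import sys
tag=sys.argv[1]
o=sensors.get_obs(); print(o['tool_pos'].round(4),o['orientation'].round(1),o['joint_pos'].round(1),o['force'].round(1),o['clock'])
for n in ["scene","side"]:
    s=snapshot(n); 
    x0,y0,x1,y1=(180,150,420,330) if n=="scene" else (200,110,400,260)
    cv2.imwrite(f"pics/{n}{tag}.png",cv2.resize(s["color"][y0:y1,x0:x1],None,fx=3.2,fy=3.2,interpolation=cv2.INTER_CUBIC))
    p=proj(s,[o['tool_pos']])[0]; print(n,"tcp in crop",((p-[x0,y0])*3.2).round())
    C=cloud(s)
    hsv=cv2.cvtColor(s["color"],cv2.COLOR_BGR2HSV).astype(int)
    m=(hsv[...,0]<=12)&(hsv[...,1]>90)&(hsv[...,2]>60)&(abs(C[...,2]-.023)<.006)&(C[...,0]>.38)&(C[...,0]<.61)&(abs(C[...,1])<.14)
    mm,ct=quad(m); P=onplane(s,ct.reshape(-1,2),.024)
    print(n,mm.sum(),cv2.minAreaRect(P[:,:2].astype(np.float32)*1000))
E
python3 m.py a
```

```text
[ 0.4565 -0.0074  0.0166] [-178.3    0.3  -82.9] [ 24.1  11.8 -41.3   0.4 -35.2  72.6] [3.  1.6 1.7] 3.2
scene tcp in crop [424. 224.]
scene 1134 ((483.39556884765625, 2.2049636840820312), (123.26133728027344, 128.47677612304688), 16.173664093017578)
side tcp in crop [162. 321.]
side 495 ((475.29058837890625, -2.5813522338867188), (117.1146011352539, 129.86080932617188), 16.234477996826172)
```

View pics/scenea.png

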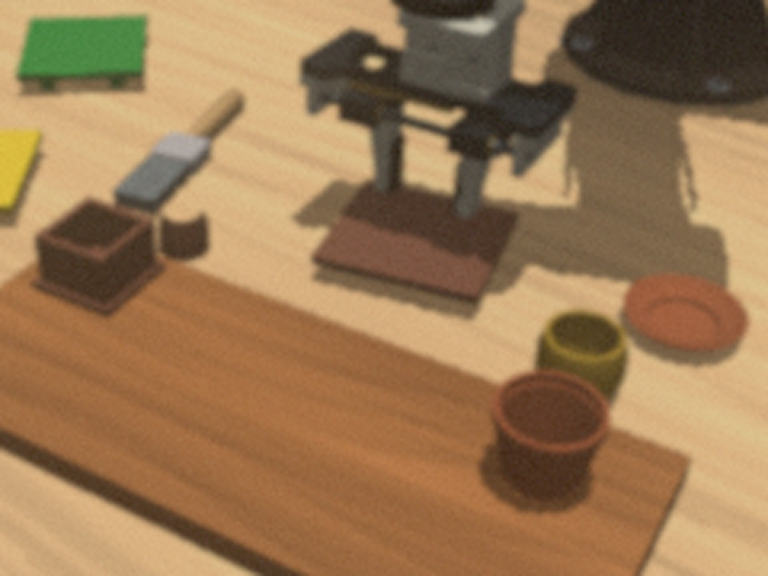

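View pics/sidea.png

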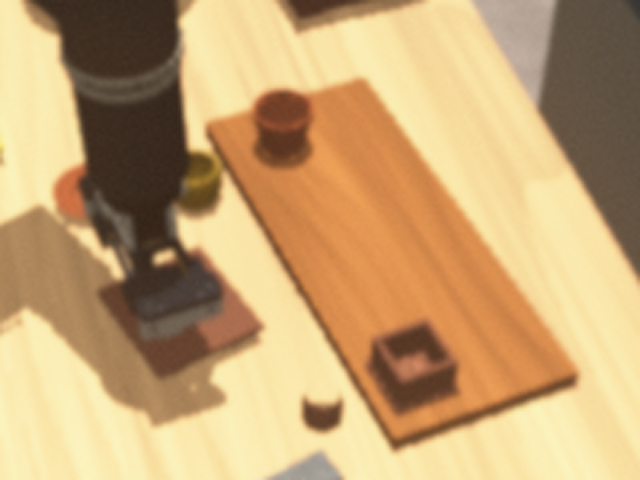

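The fingertips passed just over the slab: open tips sit higher than the TCP value suggests. The slab hasn't moved. Back up, go lower and try again.

Emit:
{"fn": "send_rows", "kwargs": {
  "commands": [
    [0.4,[0,0,0.08],[0,0,0]],
    [0.4,[-0.1,-0.012,0],[0,0.005,0]],
    [0.4,[-0.1,-0.012,0],[0,0,0]],
    [0.4,[-0.1,-0.012,0],[0,0,0]],
    [0.4,[0,0,0],[0,0,0]]
  ]
}}

```text
clock: 3.8
tool_pos: [0.3727, -0.019, 0.0349]
orientation: [179.3, 0.5, -83.1]
force: [0.2, -0.1, 0.3]
opening: 0.0527
```

Emit:
{"fn": "send_rows", "kwargs": {
  "commands": [
    [0.4,[0.02,0,-0.07],[0,0,0]],
    [0.4,[0.02,0,-0.05],[0,0,0]],
    [0.4,[0,0,-0.02],[0,0,0]],
    [0.4,[0,0,0],[0,0,0]]
  ]
}}

```text
clock: 4.2
tool_pos: [0.3822, -0.019, -0.0003]
orientation: [179.5, 0.5, -83.1]
force: [-0.4, 0.0, 0.8]
opening: 0.053
```

```bash
python3 - <<'E'
from plant import sensors,snapshot
from h import *
o=sensors.get_obs(); print(o['tool_pos'],o['orientation'],o['force'])
s=snapshot("wrist"); C=cloud(s); cv2.imwrite("pics/wrist3.png",s["color"])
t=s["z_map"]; P=C.reshape(-1,3)
# finger points: near TCP
d=P-o['tool_pos']; m=(np.abs(d[:,0])<.03)&(np.abs(d[:,1])<.07)&(P[:,2]>-.02)&(P[:,2]<.06)
for z0 in np.arange(-.005,.06,.005):
    k=m&(P[:,2]>=z0)&(P[:,2]<z0+.005); q=d[k]
    L=q[q[:,1]>0];Rr=q[q[:,1]<0]
    print(round(z0,3),len(q),[ (a.min(0)[:2].round(3).tolist(),a.max(0)[:2].round(3).tolist()) for a in (L,Rr) if len(a)])
E
```

```text
[ 3.82165471e-01 -1.90193136e-02 -2.62834653e-04] [179.47031297   0.50100964 -83.08696882] [-0.37690779  0.03355505  0.80241137]
-0.005 3480 [([-0.03, 0.0], [0.03, 0.07]), ([-0.03, -0.07], [0.03, -0.0])]
0.0 11556 [([-0.03, 0.0], [0.03, 0.07]), ([-0.03, -0.07], [0.03, -0.0])]
0.005 0 []
0.01 0 []
0.015 0 []
0.02 500 [([-0.009, 0.026], [0.03, 0.068]), ([-0.002, -0.028], [0.014, -0.025])]
0.025 350 [([-0.012, 0.026], [0.03, 0.065]), ([-0.005, -0.04], [0.017, -0.025])]
0.03 393 [([-0.012, 0.025], [0.009, 0.044]), ([-0.005, -0.04], [0.017, -0.025])]
0.035 435 [([-0.011, 0.026], [0.009, 0.044]), ([-0.005, -0.04], [0.017, -0.025])]
0.04 528 [([-0.009, 0.026], [0.009, 0.044]), ([-0.002, -0.04], [0.017, -0.025])]
0.045 455 [([-0.006, 0.026], [0.008, 0.044]), ([0.001, -0.041], [0.017, -0.025])]
0.05 460 [([-0.002, 0.026], [0.009, 0.045]), ([0.004, -0.042], [0.017, -0.025])]
0.055 483 [([0.001, 0.027], [0.009, 0.043]), ([0.008, -0.041], [0.017, -0.025])]
```

```bash
python3 - <<'E'
from plant import sensors,snapshot
from h import *
o=sensors.get_obs()
for n in ("wrist","scene"):
    s=snapshot(n); P=cloud(s).reshape(-1,3)
    d=P-o['tool_pos']; m=(np.abs(d[:,0])<.02)&(np.abs(d[:,1])<.05)&(P[:,2]>.006)&(P[:,2]<.06)
    for sg in (1,-1):
        k=m&(d[:,1]*sg>0); z=np.sort(P[k,2]); print(n,sg,k.sum(),z[:5].round(4),np.histogram(z,np.arange(.006,.04,.002))[0])
    if n=="scene":cv2.imwrite("pics/scene3.png",cv2.resize(s["color"][130:270,240:400],None,fx=4,fy=4,interpolation=cv2.INTER_CUBIC))
E
```

```text
wrist 1 1525 [0.0234 0.0236 0.0241 0.0242 0.0245] [ 0  0  0  0  0  0  0  0  2 28 43 65 78 83 73 94]
wrist -1 1523 [0.022  0.0228 0.0229 0.0234 0.0235] [ 0  0  0  0  0  0  0  1  6 30 53 66 77 78 79 84]
scene 1 93 [0.026  0.0277 0.0277 0.0279 0.0289] [0 0 0 0 0 0 0 0 0 1 3 3 8 6 4 5]
scene -1 100 [0.0244 0.025  0.0255 0.0258 0.0264] [0 0 0 0 0 0 0 0 0 4 2 7 7 5 6 2]
```

View pics/scene3.png

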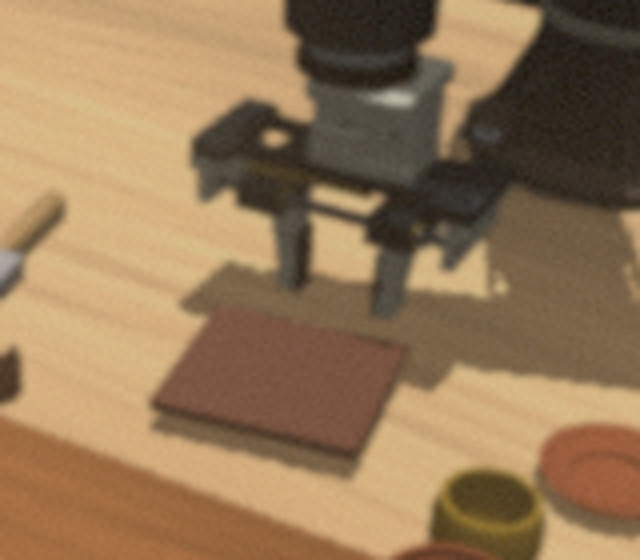

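View pics/wrist3.png

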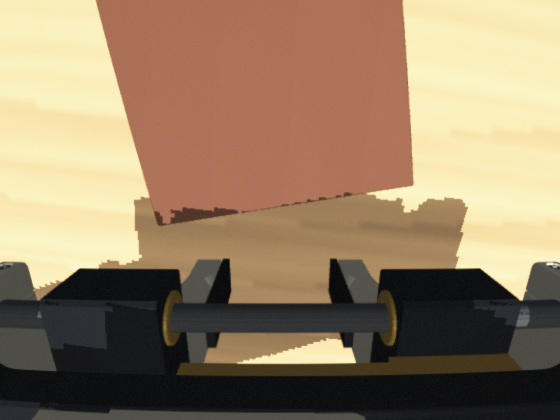

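Both views put the fingertips about 22 mm above the reported TCP at this opening. I'll lower 12 mm.

Emit:
{"fn": "send_rows", "kwargs": {
  "commands": [
    [0.4,[0,0,-0.024],[0,0,0]],
    [0.4,[0,0,-0.024],[0,0,0]],
    [0.4,[0,0,0],[0,0,0]]
  ]
}}

```text
clock: 4.65
tool_pos: [0.3836, -0.0183, -0.0114]
orientation: [179.7, 0.6, -83.1]
force: [-0.5, -0.7, -0.9]
opening: 0.0524
```

```bash
cat > tip.py <<'E'
from plant import sensors,snapshot
from h import *
o=sensors.get_obs(); print(o['tool_pos'],o['force'],o['joint_pos'].round(1))
s=snapshot("wrist"); P=cloud(s).reshape(-1,3)
d=P-o['tool_pos']; m=(np.abs(d[:,0])<.02)&(np.abs(d[:,1])<.05)&(P[:,2]>.006)&(P[:,2]<.06)
for sg in (1,-1):
    k=m&(d[:,1]*sg>0); z=np.sort(P[k,2]); print(sg,k.sum(),z[:5].round(4),np.histogram(z,np.arange(.006,.04,.002))[0])
E
python3 tip.py
```

```text
[ 0.38361121 -0.0182754  -0.01139476] [-0.49425112 -0.7071234  -0.90268953] [ 26.5   9.9 -49.5  -1.3 -30.6  71.6]
1 2120 [0.0121 0.0123 0.0126 0.0127 0.0127] [  0   0   0  23  32  57  78  89  65  95  82  98  96 123 112  75]
-1 2121 [0.0121 0.0123 0.0124 0.0125 0.0126] [  0   0   0  29  44  63  72  81  81  81  95  86  97 122 103  76]
```

Emit:
{"fn": "send_rows", "kwargs": {
  "commands": [
    [0.4,[0.04,0.005,-0.004],[0,0.0005,0]],
    [0.4,[0.04,0.005,-0.004],[0,0.0005,0]],
    [0.4,[0.04,0.005,-0.004],[0,0.0005,0]],
    [0.4,[0.04,0.005,-0.004],[0,0.0005,0]]
  ]
}}

```text
clock: 5.1
tool_pos: [0.4241, -0.0136, -0.0156]
orientation: [178.7, 0.6, -83.0]
force: [-3.3, 0.7, 3.8]
opening: 0.0531
```

```bash
python3 m.py b
```

```text
[ 0.4241 -0.0136 -0.0156] [178.7   0.6 -83. ] [ 24.   14.3 -43.7  -1.8 -33.1  74.5] [-3.3  0.7  3.8] 5.1
scene tcp in crop [438. 237.]
scene 1402 ((500.59552001953125, -0.51446533203125), (124.87201690673828, 129.4173126220703), 11.911086082458496)
side tcp in crop [133. 353.]
side 720 ((497.696044921875, -6.787055969238281), (114.0091552734375, 130.52099609375), 8.32673168182373)
```

View pics/sceneb.png

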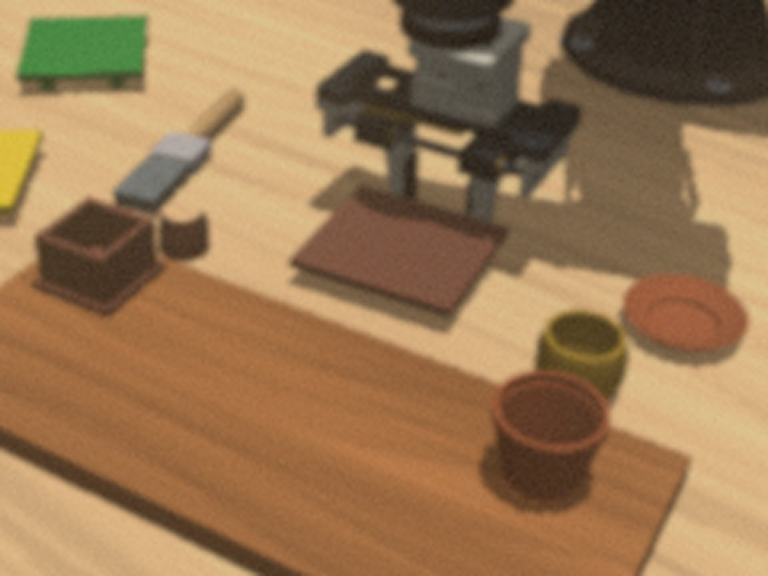

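Emit:
{"fn": "send_rows", "kwargs": {
  "commands": [
    [0.4,[0.04,0.005,0.002],[0,0,0]],
    [0.4,[0.04,0.005,0],[0,0,0]],
    [0.4,[0.04,0.005,-0.002],[0,0,0]],
    [0.4,[0.03,0.004,-0.002],[0,0,0]]
  ]
}}

```text
clock: 5.6
tool_pos: [0.4617, -0.0097, -0.0168]
orientation: [178.5, 0.6, -83.2]
force: [-5.2, -0.5, 4.3]
opening: 0.0524
```

```bash
python3 m.py c
```

```text
[ 0.4617 -0.0097 -0.0168] [178.5   0.6 -83.2] [ 22.4  17.3 -38.9  -1.7 -35.   75.8] [-5.2 -0.5  4.3] 5.6
scene tcp in crop [416. 260.]
scene 1567 ((536.635986328125, -0.5809555053710938), (127.61711883544922, 130.39263916015625), 6.456390380859375)
side tcp in crop [169. 343.]
side 695 ((533.34716796875, -4.7942352294921875), (117.31144714355469, 129.73789978027344), 7.002937316894531)
```

View pics/scenec.png

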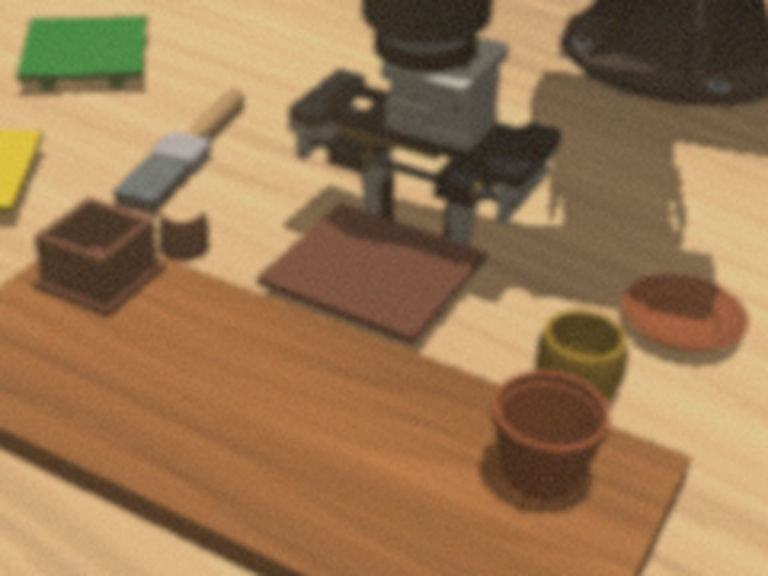

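Emit:
{"fn": "send_rows", "kwargs": {
  "commands": [
    [0.4,[0.02,0.0025,0],[0,0,0]],
    [0.4,[0.02,0.0025,0],[0,0,0]],
    [0.4,[0.016,0.002,0],[0,0,0]]
  ]
}}

```text
clock: 6.0
tool_pos: [0.4717, -0.009, -0.0175]
orientation: [178.1, 0.6, -83.2]
force: [-18.8, 1.8, 14.6]
opening: 0.0524
```

```bash
python3 m.py d
```

```text
[ 0.4717 -0.009  -0.0175] [178.1   0.6 -83.2] [ 21.9  18.4 -37.3  -1.8 -36.   76.3] [-18.8   1.8  14.6] 6.0
scene tcp in crop [410. 267.]
scene 1574 ((546.3558959960938, 1.0953598022460938), (124.34230041503906, 130.28611755371094), 7.274374485015869)
side tcp in crop [179. 341.]
side 712 ((542.6766967773438, -0.68048095703125), (119.91009521484375, 138.1333770751953), 5.801928997039795)
```

View pics/scened.png

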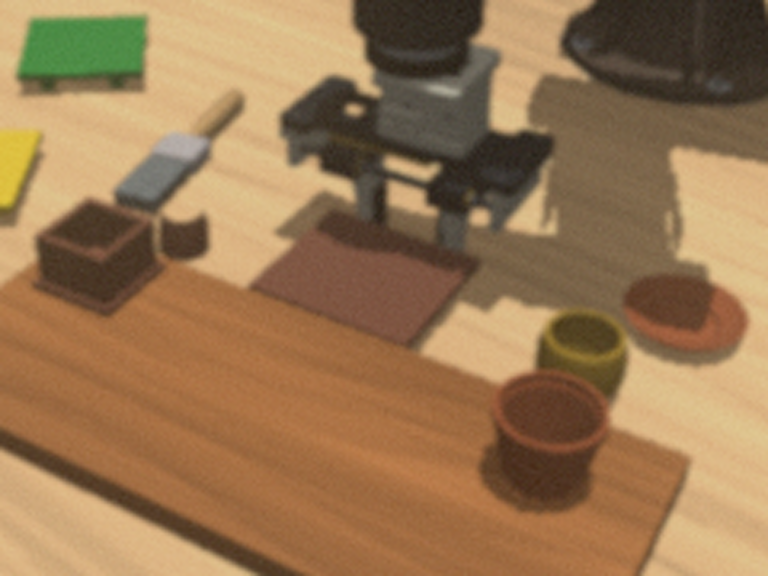

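Slab flush against the riser with yaw about 7°, contact force 19 N. Backing off and fitting the arm's planar kinematics to see which tilt is reachable.

Emit:
{"fn": "send_rows", "kwargs": {
  "commands": [
    [0.4,[-0.06,-0.0075,0.0],[0,0,0]],
    [0.4,[-0.12,-0.015,0.1],[0,0,0]],
    [0.4,[-0.06,-0.006,0.2],[0,0,0]],
    [0.7,[0,0,0.2],[0,-0.02,0]],
    [1.0,[0,0,0.05],[0.0025,-0.02,0]],
    [1.0,[0,0,0],[0.0025,-0.02,0]],
    [1.0,[0,0,0],[0.0,0,0]]
  ]
}}

```text
clock: 6.8
tool_pos: [0.4298, -0.007, 0.1397]
orientation: [-158.1, 0.9, -82.9]
force: [-1.2, -0.3, -0.5]
opening: 0.026
```

```bash
python3 - <<'E'
from plant import sensors
import numpy as np
from scipy.optimize import least_squares, minimize
o=sensors.get_obs(); j=o['joint_pos']; p=o['tool_pos']; print(j.round(2),p,o['orientation'],o['force'],o['opening'])
D=[(20.546,.682,-70.136,np.hypot(.219,.638),.203),(6.3,-49.1,-33.8,.3874,.0147),(11.8,-41.3,-35.2,.4566,.0166),(18.4,-37.3,-36,.4718,-.0175),(9.9,-49.5,-30.6,.3840,-.0114),(22.4*0+17.3,-38.9,-35,.4618,-.0168),(14.3,-43.7,-33.1,.4243,-.0156),(j[1],j[2],j[4],np.hypot(p[0],p[1]),p[2])]
D=np.array(D)
def fk(x,d):
    a,L1,L2,e,h,Lt=x; j2,j3,j5=np.radians(d[:3]); f=j2-j3; t=f-j5
    return np.array([a+L1*np.sin(j2)+L2*np.cos(f)+e*np.sin(f)+Lt*np.cos(t),h+L1*np.cos(j2)-L2*np.sin(f)+e*np.cos(f)-Lt*np.sin(t)])
res=lambda x:np.concatenate([fk(x,d)-d[3:] for d in D])
s=least_squares(res,[0,.4,.4,0,.3,.25]); print(s.x.round(4),np.abs(s.fun).max()); np.save("kin.npy",s.x)
for r in (.42,.45,.475,.5,.55):
  for z in (.0,.05,.1):
    out=[]
    for al in (20,30,40,45,50):
        # solve j2,j3
        best=None
        for g in ([0,-50],[20,-40],[-20,-55]):
            q=least_squares(lambda q:fk(s.x,[q[0],q[1],q[0]-q[1]-(90-al)])-[r,z],g)
            if np.abs(q.fun).max()<1e-3: best=(q.x.round(),round(q.x[0]-q.x[1]-(90-al))); break
        out.append((al,best and best[0].tolist(),best and best[1]))
    print(r,z,out)
E
```

```text
[ 33.57 -16.18 -57.98  18.18 -29.32  48.88] [ 0.42984995 -0.00700683  0.13974625] [-158.13856428    0.9295505   -82.94702666] [-1.21042377 -0.33956149 -0.45754062] 0.026041256784984368
[-0.0109  0.6974  0.4458  0.0504  0.5079  0.8457] 0.021919329745540117
0.42 0.0 [(20, [-3.0, -76.0], 2), (30, None, None), (40, None, None), (45, None, None), (50, None, None)]
0.42 0.05 [(20, [-12.0, -69.0], -13), (30, [-18.0, -84.0], 6), (40, None, None), (45, None, None), (50, None, None)]
0.42 0.1 [(20, [-18.0, -62.0], -25), (30, [-29.0, -75.0], -14), (40, [-41.0, -87.0], -4), (45, [-33.0, -101.0], 24), (50, [-47.0, -103.0], 16)]
0.45 0.0 [(20, [-1.0, -73.0], 3), (30, None, None), (40, None, None), (45, None, None), (50, None, None)]
0.45 0.05 [(20, [-9.0, -67.0], -12), (30, [-13.0, -84.0], 11), (40, None, None), (45, None, None), (50, None, None)]
0.45 0.1 [(20, [-14.0, -61.0], -23), (30, [-24.0, -75.0], -9), (40, [-28.0, -91.0], 13), (45, None, None), (50, None, None)]
0.475 0.0 [(20, [1.0, -71.0], 3), (30, None, None), (40, None, None), (45, None, None), (50, None, None)]
0.475 0.05 [(20, [-6.0,
[... 187 characters left out ...]
None), (50, None, None)]
0.5 0.0 [(20, [3.0, -69.0], 2), (30, None, None), (40, None, None), (45, None, None), (50, None, None)]
0.5 0.05 [(20, [-4.0, -63.0], -10), (30, [-6.0, -81.0], 16), (40, None, None), (45, None, None), (50, None, None)]
0.5 0.1 [(20, [-9.0, -58.0], -21), (30, [-17.0, -73.0], -4), (40, None, None), (45, None, None), (50, None, None)]
0.55 0.0 [(20, [7.0, -65.0], 1), (30, [16.0, -87.0], 44), (40, None, None), (45, None, None), (50, None, None)]
0.55 0.05 [(20, [0.0, -60.0], -10), (30, [-1.0, -78.0], 17), (40, None, None), (45, None, None), (50, None, None)]
0.55 0.1 [(20, [-4.0, -54.0], -20), (30, [-11.0, -71.0], 0), (40, None, None), (45, None, None), (50, None, None)]
```

```bash
cat > kin.py <<'E'
import numpy as np
from scipy.spatial.transform import Rotation as R
from scipy.optimize import least_squares
M=R.from_matrix(np.array([[0,0,1],[0,1,0],[-1,0,0]]).astype(float))  # tool z->x, tool y->y, tool x->-z
def fk(x,j,s4=1,s6=1):
    a,b,L1,L2,e,h,Lt,c=x; J=np.radians(j); f=J[1]-J[2]
    R1=R.from_euler('z',J[0]); RF=R1*R.from_euler('y',f); RW=RF*R.from_euler('x',s4*J[3])*R.from_euler('y',-J[4])
    p=R1.apply([a+L1*np.sin(J[1]),-b,h+L1*np.cos(J[1])])+RF.apply([L2,0,e])+RW.apply([Lt,0,0])
    return p,RW*R.from_euler('x',s6*J[5]+c)*M
D=[([87.5538,20.5907,.6325,-.0215,-70.1344,-16.5085],[.21908,.63789,.20232],[-179.993,-.095,-108.962]),
([27.3,6.3,-49.1,.4,-33.8,69.3],[.387,-.0182,.0147],[-179.2,.1,-83.1]),
([24.1,11.8,-41.3,.4,-35.2,72.6],[.4565,-.0074,.0166],[-178.3,.3,-82.9]),
([24,14.3,-43.7,-1.8,-33.1,74.5],[.4241,-.0136,-.0156],[178.7,.6,-83]),
([22.4,17.3,-38.9,-1.7,-35,75.8],[.4617,-.0097,-.0168],[178.5,.6,-83.2]),
([21.9,18.4,-37.3,-1.8,-36,76.3],[.4717,-.009,-.0175],[178.1,.6,-83.2]),
([33.57,-16.18,-57.98,18.18,-29.32,48.88],[.42985,-.00701,.13975],[-158.139,.93,-82.947])]
def fit():
    best=None
    for s4 in (1,-1):
     for s6 in (1,-1):
      for c in (0,2,-2,3):
        def res(x):
            o=[]
            for j,p,e in D:
                q,Q=fk(x,j,s4,s6); o+=list((q-p)*1000); o+=list((R.from_euler('xyz',e,degrees=True).inv()*Q).as_rotvec()*200)
            return o
        s=least_squares(res,[0,.19,.4,.4,0,.3,.25,c])
        if best is None or s.cost<best[0]: best=(s.cost,s.x,s4,s6,s.fun)
    return best
if __name__=="__main__":
    b=fit(); print(b[0],b[1].round(4),b[2:4]); print(np.array(b[4]).reshape(-1,6).round(1))
    np.save("kin.npy",np.r_[b[1],b[2],b[3]])
E
python3 kin.py
```

```text
890.0682208114761 [-9.100e-03  1.893e-01  5.742e-01  4.794e-01  6.000e-03  3.078e-01
  4.717e-01 -4.000e-04] (-1, -1)
[[ -2.6  -1.8  13.3  -0.   -0.   -0.1]
 [  0.7   3.2   0.9   0.1   0.1  -0.2]
 [  0.3   2.3   2.   -0.    0.1   0.2]
 [ -0.6   3.8   4.9  -0.1  -0.1   0. ]
 [ -1.1   3.5   6.2   0.3  -0.1  -0. ]
 [ -2.3   3.    6.   -0.    0.1   0.2]
 [  8.4 -15.8 -33.3  -0.    0.   -0.1]]
```

```bash
sed -i 's/a,b,L1,L2,e,h,Lt,c=x;/a,b,L1,L2,e,h,Lt,c,wy,wz=x;/; s/RW.apply(\[Lt,0,0\])/(RF*R.from_euler("x",s4*J[3])).apply([0,wy,wz])+RW.apply([Lt,0,0])/; s/.25,c\]/.25,c,0,0]/' kin.py; python3 kin.py
```

```text
0.7586177325017383 [-1.000e-04  2.000e-04  6.017e-01  4.637e-01 -8.000e-04  1.997e-01
  4.020e-01 -4.000e-04 -1.917e-01  5.000e-04] (-1, -1)
[[ 0.  -0.  -0.  -0.  -0.  -0.1]
 [ 0.   0.3 -0.   0.1  0.1 -0.2]
 [ 0.5 -0.1  0.  -0.   0.1  0.2]
 [-0.6 -0.2 -0.1 -0.1 -0.1  0. ]
 [ 0.3  0.1  0.4  0.3 -0.1 -0. ]
 [-0.2 -0.1 -0.3 -0.   0.1  0.2]
 [-0.1 -0.1  0.  -0.   0.  -0.1]]
```

```bash
cat > ik.py <<'E'
from kin import *
K=np.load("kin.npy"); X=K[:-2]; S4,S6=K[-2:]
LO=np.array([-176,-82,-58.2,-173.8,-174.7,-.2]); LO[5]=-173.6
HI=np.array([176,121.7,71.7,95.5,-.2,173.6])
T=R.from_euler('xyz',[180,0,-82.8],degrees=True)
t=np.array([-.125,.992,0]); t/=np.linalg.norm(t)
def pose(al,yawx=0): return R.from_rotvec(-np.radians(al)*R.from_euler('z',yawx,degrees=True).apply(t))*R.from_euler('z',yawx,degrees=True)*T
rng=np.random.default_rng(0)
def ik(p,Q,n=12,seeds=()):
    sols=[]
    for g in list(seeds)+[np.array([25,5,-45,0,-30,70.])]+[rng.uniform(LO,HI) for _ in range(n)]:
        def f(j):
            q,W=fk(X,j,S4,S6); return np.r_[(q-p)*1000,(Q.inv()*W).as_rotvec()*300]
        s=least_squares(f,np.clip(g,LO+.1,HI-.1),bounds=(LO,HI))
        if np.abs(s.fun).max()<1: sols.append(s.x)
    u=[]
    for s in sols:
        if all(np.abs(s-v).max()>3 for v in u): u.append(s)
    return u
E
python3 - <<'E'
from ik import *
for x in (.43,.475,.52):
  for z in (0,.06,.12):
    for al in (15,25,35,45):
        print(x,z,al,[s.round().tolist() for s in ik(np.array([x,-.01,z]),pose(al))])
E
```

```text
0.43 0 15 []
0.43 0 25 []
0.43 0 35 []
0.43 0 45 [[-42.0, 15.0, -55.0, -110.0, -35.0, -117.0]]
0.43 0.06 15 [[30.0, -3.0, -58.0, 15.0, -22.0, 54.0]]
0.43 0.06 25 []
0.43 0.06 35 []
0.43 0.06 45 [[4.0, -6.0, -50.0, -73.0, -3.0, 166.0]]
0.43 0.12 15 [[31.0, -10.0, -52.0, 11.0, -35.0, 58.0]]
0.43 0.12 25 []
0.43 0.12 35 []
0.43 0.12 45 []
0.475 0 15 []
0.475 0 25 []
0.475 0 35 []
0.475 0 45 [[-35.0, 15.0, -51.0, -112.0, -31.0, -122.0]]
0.475 0.06 15 [[27.0, 2.0, -53.0, 13.0, -22.0, 59.0]]
0.475 0.06 25 []
0.475 0.06 35 []
0.475 0.06 45 [[-1.0, -1.0, -45.0, -77.0, -6.0, 173.0], [7.0, -1.0, -46.0, -70.0, -0.0, 160.0]]
0.475 0.12 15 [[27.0, -4.0, -46.0, 9.0, -34.0, 63.0]]
0.475 0.12 25 []
0.475 0.12 35 []
0.475 0.12 45 []
0.52 0 15 [[21.0, 12.0, -56.0, 26.0, -8.0, 50.0]]
0.52 0 25 []
0.52 0 35 []
0.52 0 45 [[-29.0, 16.0, -46.0, -113.0, -27.0, -128.0]]
0.52 0.06 15 [[24.0, 6.0, -47.0, 11.0, -23.0, 64.0]]
0.52 0.06 25 []
0.52 0.06 35 []
0.52 0.06 45 [[1.0, 3.0, -41.0, -76.0, -5.0, 170.0]]
0.52 0.12 15 [[24.0, 1.0, -41.0, 8.0, -34.0, 67.0]]
0.52 0.12 25 [[24.0, -4.0, -57.0, 28.0, -15.0, 48.0]]
0.52 0.12 35 []
0.52 0.12 45 []
```

```bash
python3 - <<'E'
from ik import *
def wr(j):
    J=np.radians(j); f=J[1]-J[2]; a,b,L1,L2,e,h,*_=X
    return (R.from_euler('z',J[0]).apply([a+L1*np.sin(J[1]),-b,h+L1*np.cos(J[1])])+(R.from_euler('z',J[0])*R.from_euler('y',f)).apply([L2,0,e])).round(3)
for x,z in ((.44,.06),(.47,0),(.47,.03),(.47,.06),(.52,.1),(.56,.14),(.6,.15)):
    for al in (20,30,40,50,60):
      for psi in (-50,-25,0,25,50):
        S=ik(np.array([x,-.01,z]),pose(al,psi),n=4,seeds=[np.array([-35,15,-51,-112,-31,-122.]),np.array([0,0,-45,-77,-6,170.]),np.array([-60,30,-40,-120,-60,-80.])])
        if S: print(x,z,al,psi,[s.round().tolist()+[wr(s).tolist()] for s in S])
E
```

```text
0.44 0.06 20 25 [[20.0, -1.0, -48.0, -10.0, -24.0, 111.0, [0.283, 0.103, 0.461]]]
0.44 0.06 20 50 [[8.0, 4.0, -36.0, -24.0, -39.0, 157.0, [0.392, 0.054, 0.498]]]
0.44 0.06 30 25 [[10.0, -2.0, -46.0, -31.0, -21.0, 139.0, [0.307, 0.057, 0.48]]]
0.44 0.06 40 50 [[-19.0, 11.0, -31.0, -53.0, -52.0, -158.0, [0.434, -0.151, 0.482]]]
0.44 0.06 50 0 [[-32.0, 1.0, -52.0, -99.0, -29.0, -142.0, [0.246, -0.153, 0.434]]]
0.44 0.06 50 25 [[-34.0, 9.0, -41.0, -76.0, -46.0, -144.0, [0.324, -0.215, 0.438]]]
0.44 0.06 50 50 [[-31.0, 18.0, -30.0, -62.0, -61.0, -141.0, [0.426, -0.253, 0.433]]]
0.44 0.06 60 25 [[-48.0, 21.0, -43.0, -84.0, -59.0, -120.0, [0.275, -0.31, 0.343]]]
0.44 0.06 60 50 [[-39.0, 26.0, -29.0, -67.0, -69.0, -128.0, [0.41, -0.335, 0.363]]]
0.47 0 20 25 [[17.0, 10.0, -46.0, -19.0, -16.0, 122.0, [0.349, 0.105, 0.413]]]
0.47 0 20 50 [[6.0, 13.0, -35.0, -29.0, -33.0, 165.0, [0.447, 0.048, 0.441]]]
0.47 0 30 25 [[3.0, 10.0, -40.0, -47.0, -20.0, 161.0, [0.4, 0.019, 0.439]]]
0.47 0 30 50 [[-7.0, 16.0, -31.0, -46.0, -39.0, -171.0, [0.476, -0.058, 0.442]]]
0.47 0 40 0 [[-15.0, 9.0, -44.0, -94.0
[... 5225 characters left out ...]
0, -33.0, 130.0, [0.44, 0.064, 0.559]]]
0.6 0.15 30 50 [[-2.0, 12.0, -14.0, -32.0, -53.0, 166.0, [0.54, -0.019, 0.591]]]
0.6 0.15 40 -50 [[27.0, 7.0, -58.0, 78.0, -38.0, -49.0, [0.242, 0.124, 0.378]]]
0.6 0.15 40 25 [[-1.0, 4.0, -26.0, -41.0, -32.0, 153.0, [0.446, -0.004, 0.568]]]
0.6 0.15 50 -25 [[-21.0, 1.0, -53.0, -170.0, -13.0, -98.0, [0.266, -0.102, 0.429]]]
0.6 0.15 50 50 [[-20.0, 17.0, -12.0, -57.0, -63.0, -164.0, [0.543, -0.198, 0.549]]]
0.6 0.15 60 0 [[-24.0, 4.0, -39.0, -106.0, -28.0, -145.0, [0.346, -0.153, 0.487]]]
0.6 0.15 60 25 [[-28.0, 11.0, -27.0, -81.0, -49.0, -153.0, [0.424, -0.224, 0.499]]]
0.6 0.15 60 50 [[-28.0, 22.0, -13.0, -67.0, -70.0, -151.0, [0.535, -0.282, 0.496]]]
```

Emit:
{"fn": "send_rows", "kwargs": {
  "commands": [
    [1.0,[0,0,0],[0,0,0]],
    [1.0,[0,0,0],[0,0,0]],
    [1.0,[0,0,0],[0,0,0]]
  ]
}}

```text
clock: 7.1
tool_pos: [0.4293, -0.007, 0.1399]
orientation: [-158.1, 1.0, -82.9]
force: [-0.6, -0.9, -0.0]
opening: 0.0031
```

```bash
python3 - <<'E'
from plant import sensors,snapshot
from h import *
o=sensors.get_obs(); print(o['tool_pos'],o['orientation'],o['opening'],o['joint_pos'].round(1))
Rt=R.from_euler('xyz',o['orientation'],degrees=True)
for n in ("wrist","scene"):
    s=snapshot(n); P=cloud(s).reshape(-1,3); q=Rt.inv().apply(P-o['tool_pos'])
    m=(abs(q[:,0])<.05)&(abs(q[:,1])<.03)&(q[:,2]>-.05)&(q[:,2]<.03)
    q=q[m]; 
    for z0 in np.arange(-.05,.03,.004):
        a=q[(q[:,2]>=z0)&(q[:,2]<z0+.004)]
        if len(a)>3: print(n,z0.round(3),len(a),a.min(0)[:2].round(3),a.max(0)[:2].round(3))
    cv2.imwrite(f"pics/{n}5.png",s["color"] if n=="wrist" else cv2.resize(s["color"][100:270,230:400],None,fx=4,fy=4,interpolation=cv2.INTER_CUBIC))
E
```

```text
[ 0.42932965 -0.00698671  0.1398651 ] [-158.12278712    0.9809015   -82.87845603] 0.003059808502762979 [ 33.6 -16.3 -58.   18.  -29.4  49.1]
wrist -0.05 89 [-0.008 -0.011] [0.008 0.001]
wrist -0.046 223 [-0.009 -0.012] [ 0.008 -0.002]
wrist -0.042 166 [-0.017 -0.013] [ 0.017 -0.005]
wrist -0.038 238 [-0.018 -0.013] [ 0.017 -0.01 ]
wrist -0.034 213 [-0.018 -0.013] [ 0.017 -0.009]
wrist -0.03 161 [-0.018 -0.012] [ 0.017 -0.009]
wrist -0.026 22 [-0.005 -0.011] [ 0.005 -0.01 ]
scene -0.05 28 [-0.018 -0.013] [0.015 0.01 ]
scene -0.046 28 [-0.017 -0.012] [0.018 0.011]
scene -0.042 28 [-0.017 -0.013] [0.017 0.012]
scene -0.038 28 [-0.017 -0.013] [0.015 0.01 ]
scene -0.034 28 [-0.016 -0.013] [0.016 0.014]
scene -0.03 28 [-0.017 -0.012] [0.016 0.01 ]
scene -0.026 14 [-0.014 -0.01 ] [0.011 0.007]
```

View pics/scene5.png

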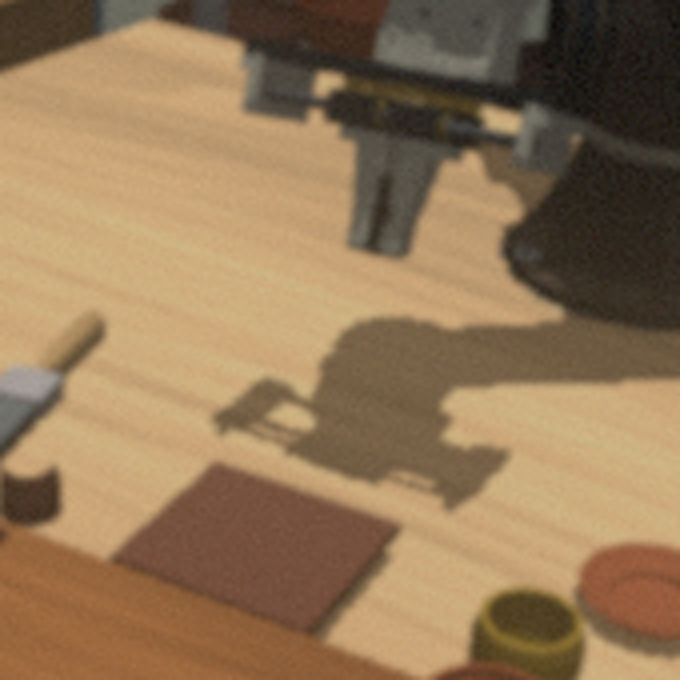

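View pics/wrist5.png

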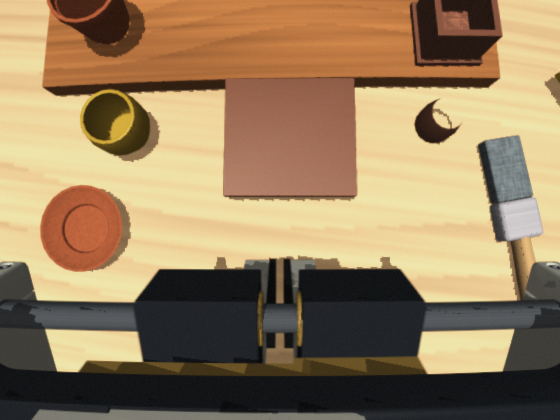

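```bash
cat > tipik.py <<'E'
from ik import *
SEED=[np.array([10,5,-48,-31,-20,139.]),np.array([0,10,-45,-60,-18,165.]),np.array([25,5,-50,10,-20,80.])]
def tip(p,al,psi,n=0,seeds=None):
    Q=pose(al,psi); d=Q.apply([0,0,1]); return ik(np.asarray(p)+.023*d,Q,n=n,seeds=SEED if seeds is None else seeds)
E
python3 - <<'E'
from tipik import *
for x,z in ((.435,.03),(.465,.007),(.47,.04),(.5,.09),(.54,.13)):
    for al in (28,32,36,40):
        print(x,z,al,[(psi,[s.round().astype(int).tolist() for s in tip([x,-.01,z],al,psi)]) for psi in (5,12,18,25)])
E
```

```text
0.435 0.03 28 [(5, []), (12, []), (18, [[19, 5, -52, -27, -6, 122]]), (25, [[10, 6, -45, -38, -17, 147]])]
0.435 0.03 32 [(5, []), (12, []), (18, [[9, 5, -46, -47, -12, 150]]), (25, [[1, 6, -42, -51, -21, 166]])]
0.435 0.03 36 [(5, []), (12, [[3, 5, -45, -61, -11, 164]]), (18, []), (25, [])]
0.435 0.03 40 [(5, []), (12, []), (18, []), (25, [])]
0.465 0.007 28 [(5, []), (12, []), (18, [[13, 11, -44, -39, -9, 139]]), (25, [[6, 12, -40, -44, -17, 156]])]
0.465 0.007 32 [(5, []), (12, [[10, 10, -44, -51, -6, 148]]), (18, [[3, 11, -41, -55, -14, 163]]), (25, [[-2, 12, -38, -56, -21, 174]])]
0.465 0.007 36 [(5, [[1, 10, -42, -71, -7, 170]]), (12, []), (18, []), (25, [])]
0.465 0.007 40 [(5, []), (12, []), (18, []), (25, [])]
0.47 0.04 28 [(5, []), (12, []), (18, [[17, 6, -48, -25, -9, 121]]), (25, [[10, 7, -42, -35, -18, 144]])]
0.47 0.04 32 [(5, []), (12, []), (18, [[10, 6, -44, -42, -12, 144]]), (25, [[3, 8, -39, -47, -21, 161]])]
0.47 0.04 36 [(5, []), (12, [[7, 6, -44, -53, -9, 152]]), (18, [[0, 7, -40, -58, -17, 167]]), (25, [])]
0.47 0.04 40 [(5, [[-1, 6, -42, -73, -9, 173]]), (12, [
[... 290 characters left out ...]
-15, 141]]), (25, [[1, 4, -36, -46, -25, 159]])]
0.5 0.09 40 [(5, []), (12, [[11, 1, -43, -44, -8, 140]]), (18, [[0, 3, -38, -54, -20, 162]]), (25, [[-6, 5, -35, -56, -29, 174]])]
0.54 0.13 28 [(5, [[18, 0, -58, 34, -5, 51]]), (12, [[20, 1, -46, 2, -15, 88]]), (18, [[16, 2, -40, -12, -21, 109]]), (25, [[11, 3, -34, -21, -28, 127]])]
0.54 0.13 32 [(5, []), (12, [[20, 0, -50, 3, -8, 86]]), (18, [[15, 1, -40, -18, -18, 116]]), (25, [[8, 3, -33, -29, -27, 137]])]
0.54 0.13 36 [(5, []), (12, []), (18, [[11, 1, -38, -28, -17, 128]]), (25, [[4, 3, -32, -38, -27, 148]])]
0.54 0.13 40 [(5, []), (12, [[19, 0, -50, -12, 0, 102]]), (18, [[6, 1, -36, -41, -19, 145]]), (25, [[-2, 3, -31, -48, -29, 161]])]
```

The wrist view shows the slab square against the riser face, near edge from (224,195) to (357,195). The reachable tilt is about 32° forward with 20° of yaw, so I'll compute that move.

```bash
cat > go.py <<'E'
from plant import sensors
from tipik import *
import sys
al,psi,n,l,z=map(float,sys.argv[1:6])
o=sensors.get_obs(); Q0=R.from_euler('xyz',o['orientation'],degrees=True)
d0=Q0.apply([0,0,1]); tp=o['tool_pos']-.023*d0
nn=np.array([.992,.124]); tt=np.array([-.124,.992])
print("tip n,l,z now",(tp[:2]@nn).round(4),(tp[:2]@tt).round(4),tp[2].round(4),"tcp",o['tool_pos'].round(4),"F",o['force'].round(1),"j",o['joint_pos'].round(1),"t",round(o['clock'],2))
az=np.degrees(np.arctan2(d0[1],d0[0])); print("tilt",np.degrees(np.arccos(-d0[2])).round(1),"psi",(az-7.2).round(1))
Q=pose(al,psi); d=Q.apply([0,0,1]); xy=nn*n+tt*l
p=np.array([xy[0],xy[1],z])+.023*d
rv=(Q*Q0.inv()).as_rotvec()/(2*np.pi); dp=(p-o['tool_pos'])/.25
print("shift units",dp.round(3),"turn units",rv.round(4),"rows>=",max(np.linalg.norm(dp)/.2,np.linalg.norm(rv)/.0238).round(1))
print(ik(p,Q,n=0,seeds=[o['joint_pos']]+SEED))
E
python3 go.py 32 20 .43 -.06 .08
```

```text
tip n,l,z now 0.4165 -0.0606 0.161 tcp [ 0.4294 -0.007   0.1396] F [ 0.   0.2 -0.8] j [ 33.6 -16.2 -58.   18.1 -29.3  49. ] t 7.2
tilt 21.9 psi 2.3
shift units [ 0.062  0.026 -0.317] turn units [ 0.0058 -0.0279  0.0554] rows>= 2.6
[array([ 18.9256474 ,  -3.7715706 , -52.16063647, -23.98162222,
       -10.79090193, 120.61438037])]
```

Emit:
{"fn": "send_rows", "kwargs": {
  "commands": [
    [1,[0.008,0.003,-0.04],[0.0007,-0.002,0.009]],
    [1,[0.008,0.003,-0.04],[0.0007,-0.002,0.009]],
    [1,[0.008,0.003,-0.04],[0.0007,-0.003,0.009]],
    [1,[0.008,0.003,-0.04],[0.0007,-0.003,0.009]],
    [1,[0.008,0.003,-0.04],[0.0007,-0.004,0.007]],
    [1,[0.008,0.003,-0.04],[0.0007,-0.004,0.005]],
    [1,[0.008,0.003,-0.04],[0.0007,-0.004,0.004]],
    [1,[0.008,0.003,-0.04],[0.0007,-0.004,0.003]]
  ]
}}

```text
clock: 8.0
tool_pos: [0.4428, -0.0061, 0.0507]
orientation: [-150.1, -0.5, -62.4]
force: [-0.7, -0.3, -0.6]
opening: 0.0005
```

```bash
python3 go.py 32 20 .43 -.06 .06
```

```text
tip n,l,z now 0.4277 -0.0648 0.0706 tcp [ 0.4428 -0.0061  0.0507] F [-0.7 -0.3 -0.6] j [ 20.   -2.5 -53.4 -19.9  -9.9 116.6] t 8.0
tilt 29.9 psi 19.5
shift units [ 0.008  0.022 -0.041] turn units [ 0.004  -0.0046 -0.0011] rows>= 0.3
[array([ 14.52819289,  -0.16610628, -48.90825937, -34.24018064,
       -11.90617202, 134.43758842])]
```

Emit:
{"fn": "send_rows", "kwargs": {
  "commands": [
    [1,[0.006,0.006,-0.06],[0.002,-0.0025,0]],
    [1,[0.006,0.006,-0.06],[0.002,-0.002,0]],
    [1,[0.006,0.006,-0.06],[0,0,0]],
    [1,[0.006,0.006,-0.04],[0,0,0]],
    [1,[0,0,0],[0,0,0]]
  ]
}}

```text
clock: 8.5
tool_pos: [0.4438, -0.0037, -0.0057]
orientation: [-149.5, 0.2, -62.6]
force: [-0.5, -0.0, 0.4]
opening: 0.0005
```

```bash
python3 go.py 32 20 .445 -.06 .008
```

```text
tip n,l,z now 0.4288 -0.0628 0.0141 tcp [ 0.4438 -0.0037 -0.0057] F [-0.5 -0.   0.4] j [  5.8   7.7 -44.2 -49.4 -14.5 157.2] t 8.5
tilt 30.5 psi 20.6
shift units [ 0.064  0.02  -0.023] turn units [ 0.0013 -0.0041 -0.0005] rows>= 0.4
[array([  2.33448531,   9.95179309, -41.71715438, -56.25576247,
       -15.53275553, 166.69924742])]
```

Emit:
{"fn": "send_rows", "kwargs": {
  "commands": [
    [1,[0.02,0.006,-0.012],[0,-0.002,0]],
    [1,[0.02,0.006,-0.008],[0,-0.001,0]],
    [1,[0.02,0.006,-0.004],[0,0,0]],
    [1,[0,0,0],[0,0,0]]
  ]
}}

```text
clock: 8.9
tool_pos: [0.4566, -0.0007, -0.0149]
orientation: [-149.1, -0.0, -62.8]
force: [-0.5, 0.2, -0.3]
opening: 0.0008
```

```bash
python3 go.py 32 20 .466 -.06 .008; python3 - <<'E'
from plant import snapshot
import cv2
s=snapshot("wrist"); cv2.imwrite("pics/wrist6.png",s["color"])
s=snapshot("scene"); cv2.imwrite("pics/scene6.png",cv2.resize(s["color"][130:270,230:400],None,fx=4.5,fy=4,interpolation=cv2.INTER_CUBIC))
E
```

```text
tip n,l,z now 0.4418 -0.0614 0.0048 tcp [ 0.4566 -0.0007 -0.0149] F [-0.5  0.2 -0.3] j [  4.   10.1 -42.3 -53.7 -14.5 163.1] t 8.9
tilt 30.9 psi 20.0
shift units [0.096 0.018 0.014] turn units [ 0.0015 -0.0026 -0.0001] rows>= 0.5
[array([  3.51255884,  11.31232924, -40.05592256, -54.75700154,
       -15.09875279, 164.18916099])]
```

View pics/wrist6.png

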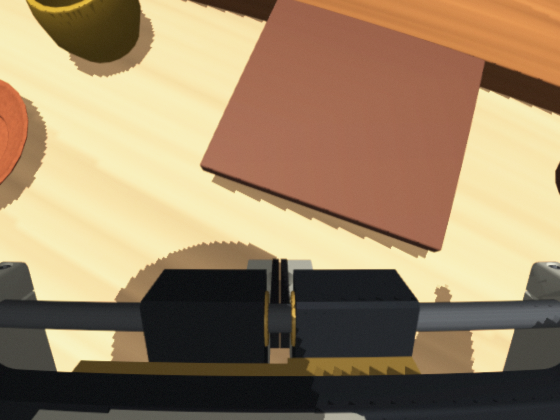

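View pics/scene6.png

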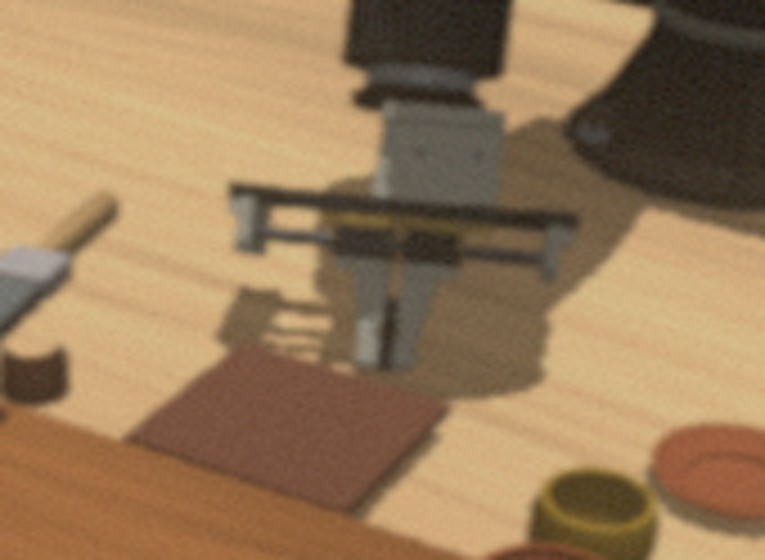

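Emit:
{"fn": "send_rows", "kwargs": {
  "commands": [
    [1,[0.024,0.004,0.004],[0,0,0]],
    [1,[0.024,0.004,0.002],[0,0,0]],
    [1,[0.024,0.004,0],[0,0,0]],
    [1,[0.024,0.004,0],[0,0,0]],
    [1,[0.016,0.002,0],[0,0,0]]
  ]
}}

```text
clock: 9.5
tool_pos: [0.4836, 0.0049, -0.0132]
orientation: [-149.2, 0.0, -62.6]
force: [-15.0, -5.3, 6.8]
opening: 0.0002
```

```bash
python3 go.py 32 20 .48 -.06 .008; python3 m.py f
```

```text
tip n,l,z now 0.4693 -0.0592 0.0066 tcp [ 0.4836  0.0049 -0.0132] F [-15.   -5.3   6.8] j [  6.1  11.6 -40.4 -50.7 -13.9 158.3] t 9.5
tilt 30.8 psi 20.2
shift units [0.043 0.003 0.007] turn units [ 0.0014 -0.0029 -0.0005] rows>= 0.2
[array([  4.23570053,  12.21095705, -38.9468918 , -53.69405128,
       -14.85460032, 162.50493706])]
[ 0.4836  0.0049 -0.0132] [-149.2    0.   -62.6] [  6.1  11.6 -40.4 -50.7 -13.9 158.3] [-15.   -5.3   6.8] 9.5
scene tcp in crop [416. 276.]
scene 1655 ((547.9774169921875, 0.6701202392578125), (127.56536102294922, 129.94773864746094), 7.5394487380981445)
side tcp in crop [187. 326.]
side 976 ((542.4387817382812, -3.0583114624023438), (121.31102752685547, 132.0432586669922), 6.939271926879883)
```

View pics/scenef.png

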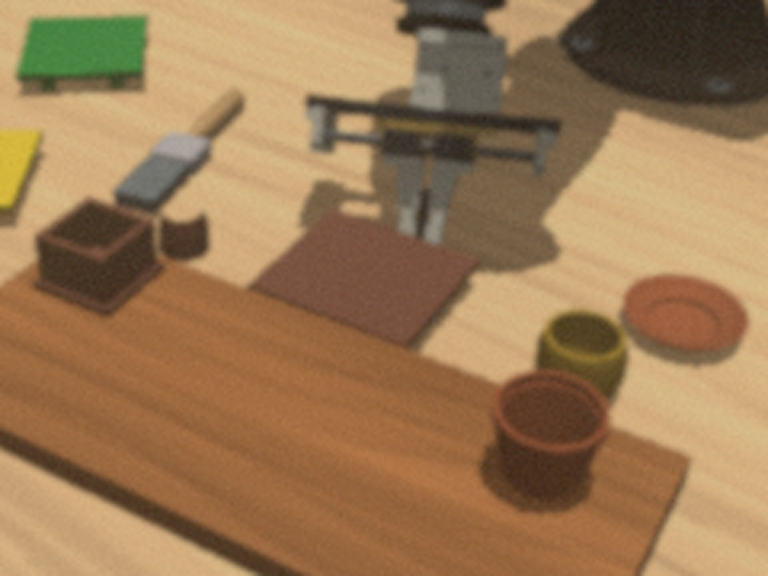

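Emit:
{"fn": "send_rows", "kwargs": {
  "commands": [
    [1,[0.012,0.002,0.016],[0,0,0]],
    [1,[0.012,0.002,0.02],[0,0,0]],
    [1,[0.012,0.002,0.02],[0,0,0]]
  ]
}}

```text
clock: 9.9
tool_pos: [0.483, 0.0048, -0.0049]
orientation: [-150.1, 0.5, -62.7]
force: [-5.9, -4.5, -1.8]
opening: 0.0006
```

```bash
python3 go.py 32 20 .48 -.06 .03; python3 m.py g
```

```text
tip n,l,z now 0.469 -0.0593 0.015 tcp [ 0.483   0.0048 -0.0049] F [-5.9 -4.5 -1.8] j [  9.   10.3 -41.5 -44.8 -13.5 149.8] t 9.9
tilt 30.0 psi 20.9
shift units [0.046 0.003 0.062] turn units [ 0.0014 -0.0057 -0.0003] rows>= 0.4
[array([  8.13603463,   8.95526511, -40.66506921, -45.85673604,
       -13.9442472 , 151.31297437])]
[ 0.483   0.0048 -0.0049] [-150.1    0.5  -62.7] [  9.   10.3 -41.5 -44.8 -13.5 149.8] [-5.9 -4.5 -1.8] 9.9
scene tcp in crop [417. 267.]
scene 1296 ((549.403076171875, -1.5056610107421875), (118.54306030273438, 132.17909240722656), 8.787435531616211)
side tcp in crop [186. 321.]
side 723 ((552.0283203125, 3.8037872314453125), (101.46531677246094, 140.7471923828125), 5.198250770568848)
```

View pics/sceneg.png

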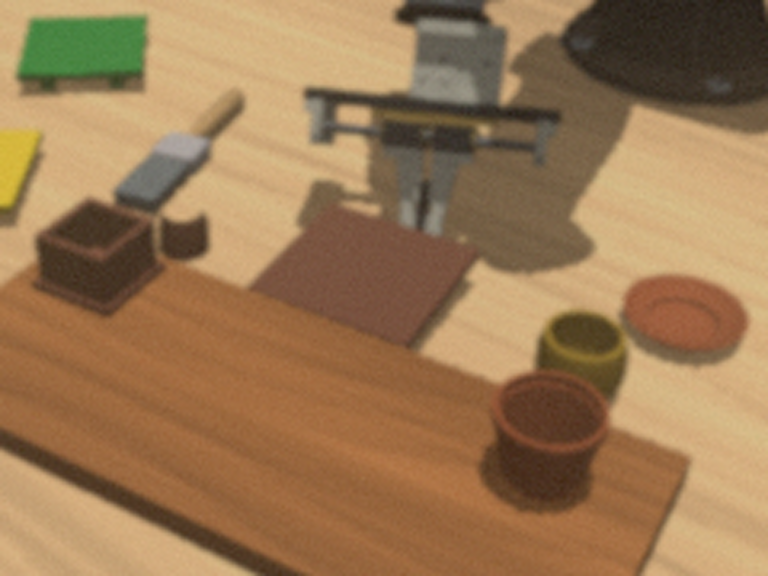

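The scene view shows the near edge rising on the fingertips and the vertical force now shows load. Continuing the lift along the arc.

Emit:
{"fn": "send_rows", "kwargs": {
  "commands": [
    [1,[0.012,0.002,0.028],[0.0005,-0.001,0]],
    [1,[0.012,0.002,0.028],[0.0005,-0.001,0]],
    [1,[0.014,0.002,0.028],[0.0005,-0.001,0]],
    [1,[0.014,0.002,0.028],[0.0005,-0.001,0]]
  ]
}}

```text
clock: 10.4
tool_pos: [0.4859, 0.0059, 0.0173]
orientation: [-149.4, 0.9, -62.7]
force: [-4.0, -2.7, -0.5]
opening: 0.0003
```

```bash
python3 go.py 32 20 .48 -.06 .05; python3 m.py g2
```

```text
tip n,l,z now 0.4719 -0.0587 0.0371 tcp [0.4859 0.0059 0.0173] F [-4.  -2.7 -0.5] j [ 10.4   7.4 -42.  -40.2 -14.6 143.5] t 10.4
tilt 30.6 psi 21.7
shift units [ 0.034 -0.001  0.053] turn units [-0.0006 -0.0046 -0.0004] rows>= 0.3
[array([ 11.41529128,   6.02451548, -42.44413154, -38.57830591,
       -13.35041439, 141.27570163])]
[0.4859 0.0059 0.0173] [-149.4    0.9  -62.7] [ 10.4   7.4 -42.  -40.2 -14.6 143.5] [-4.  -2.7 -0.5] 10.4
scene tcp in crop [417. 246.]
scene 565 ((588.79052734375, 2.3808822631835938), (140.92588806152344, 52.16563415527344), 86.13714599609375)
side tcp in crop [187. 305.]
side 280 ((581.1301879882812, 6.7065277099609375), (43.04948806762695, 140.26242065429688), 5.156216144561768)
```

View pics/sceneg2.png

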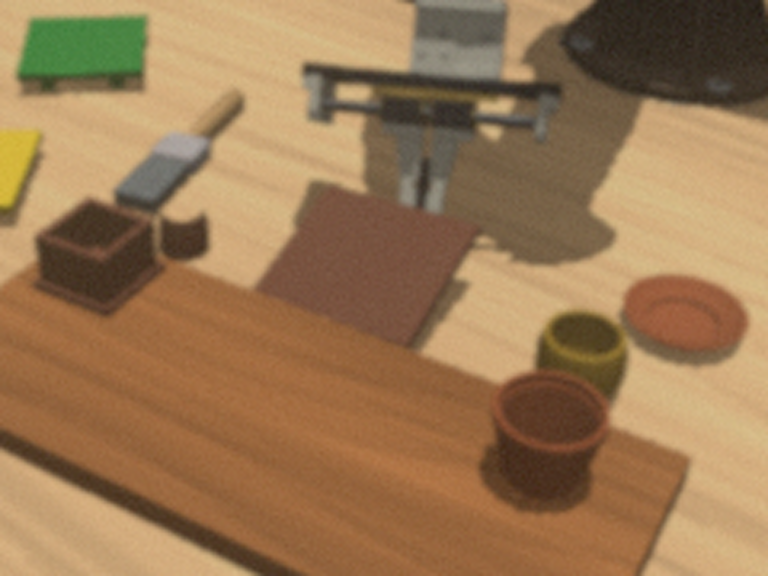

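View pics/sideg2.png

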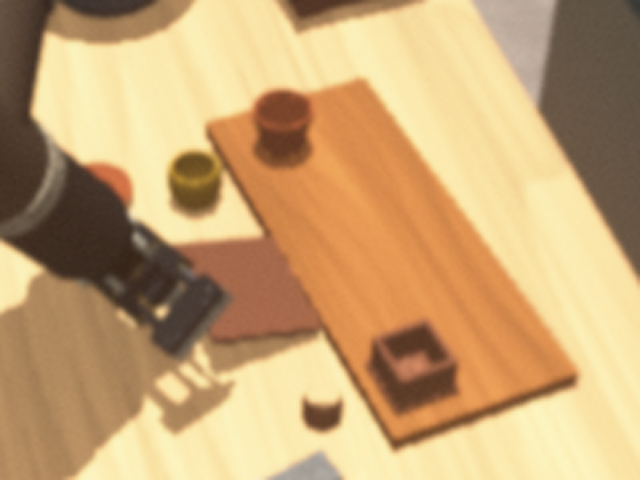

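Tilted about 15° and stable, pivoting at the riser edge. Continuing with more forward push.

Emit:
{"fn": "send_rows", "kwargs": {
  "commands": [
    [1,[0.022,0.003,0.026],[0,-0.001,0]],
    [1,[0.022,0.003,0.026],[0,-0.001,0]],
    [1,[0.024,0.003,0.026],[0,-0.001,0]],
    [1,[0.026,0.003,0.026],[0,-0.001,0]]
  ]
}}

```text
clock: 10.9
tool_pos: [0.4948, 0.0068, 0.0354]
orientation: [-149.4, 0.9, -62.7]
force: [-3.9, -3.5, 0.1]
opening: 0.0004
```

```bash
python3 go.py 32 20 .5 -.06 .08; python3 m.py g3
```

```text
tip n,l,z now 0.4808 -0.0589 0.0552 tcp [0.4948 0.0068 0.0354] F [-3.9 -3.5  0.1] j [ 12.7   5.6 -42.6 -34.  -14.7 135.3] t 10.9
tilt 30.6 psi 21.7
shift units [0.078 0.005 0.1  ] turn units [-0.0006 -0.0047 -0.0003] rows>= 0.6
[array([ 14.73002233,   3.5944223 , -42.75541624, -28.44158852,
       -13.88130354, 128.33739882])]
[0.4948 0.0068 0.0354] [-149.4    0.9  -62.7] [ 12.7   5.6 -42.6 -34.  -14.7 135.3] [-3.9 -3.5  0.1] 10.9
scene tcp in crop [413. 232.]
scene 416 ((591.8178100585938, 4.551116943359375), (135.15760803222656, 41.37468338012695), 86.46385955810547)
side tcp in crop [195. 290.]
side 156 ((588.5015869140625, 9.611068725585938), (146.608642578125, 29.01467514038086), 83.24301147460938)
```

View pics/sceneg3.png

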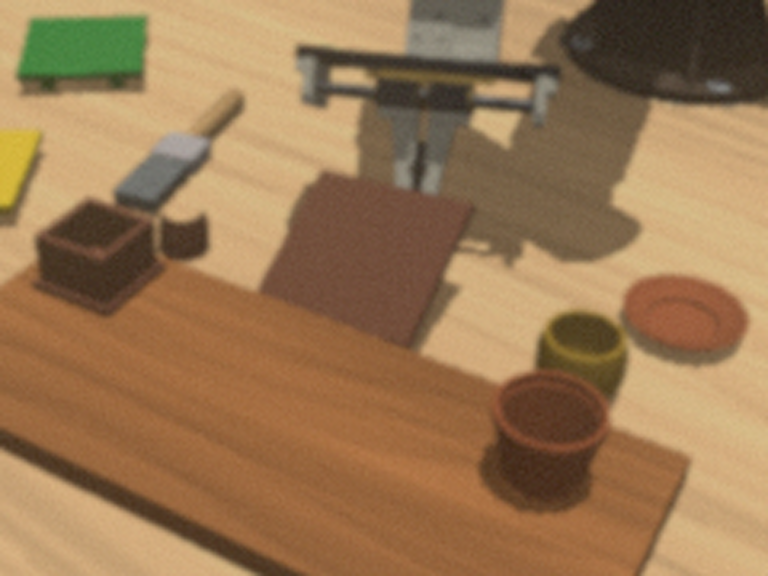

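View pics/sideg3.png

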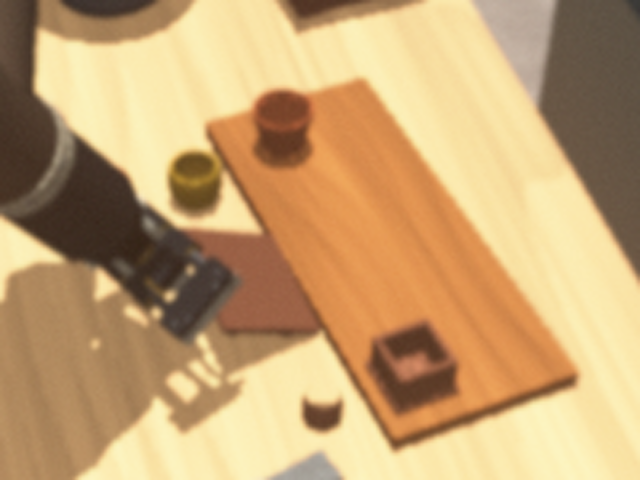

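Emit:
{"fn": "send_rows", "kwargs": {
  "commands": [
    [1,[0.028,0.003,0.026],[0,-0.001,0]],
    [1,[0.03,0.003,0.026],[0,-0.001,0]],
    [1,[0.032,0.003,0.026],[0,-0.001,0]],
    [1,[0.034,0.003,0.024],[0,-0.001,0]]
  ]
}}

```text
clock: 11.4
tool_pos: [0.5267, 0.0108, 0.0612]
orientation: [-148.1, 0.3, -62.7]
force: [-1.1, 0.4, -0.8]
opening: 0.0004
```

```bash
python3 go.py 32 20 .5 -.06 .08; python3 m.py g4
```

```text
tip n,l,z now 0.5125 -0.0589 0.0807 tcp [0.5267 0.0108 0.0612] F [-1.1  0.4 -0.8] j [ 14.    4.8 -40.8 -29.  -15.1 129.4] t 11.4
tilt 31.9 psi 20.7
shift units [-0.05  -0.011 -0.003] turn units [-0.0007 -0.0007 -0.0004] rows>= 0.3
[array([ 14.73002233,   3.5944223 , -42.75541624, -28.44158852,
       -13.88130354, 128.33739882])]
[0.5267 0.0108 0.0612] [-148.1    0.3  -62.7] [ 14.    4.8 -40.8 -29.  -15.1 129.4] [-1.1  0.4 -0.8] 11.4
scene tcp in crop [394. 224.]
scene 326 ((590.3605346679688, 10.114753723144531), (32.19753646850586, 127.80103302001953), 8.04543685913086)
side tcp in crop [224. 263.]
side 33 ((589.3593139648438, -13.485496520996094), (7.820413589477539, 94.14031982421875), 6.625288963317871)
```

View pics/sceneg4.png

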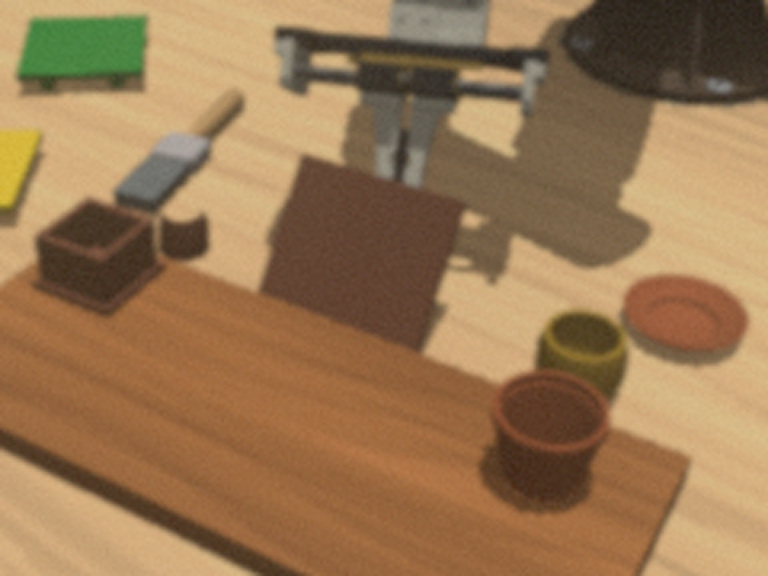

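View pics/sideg4.png

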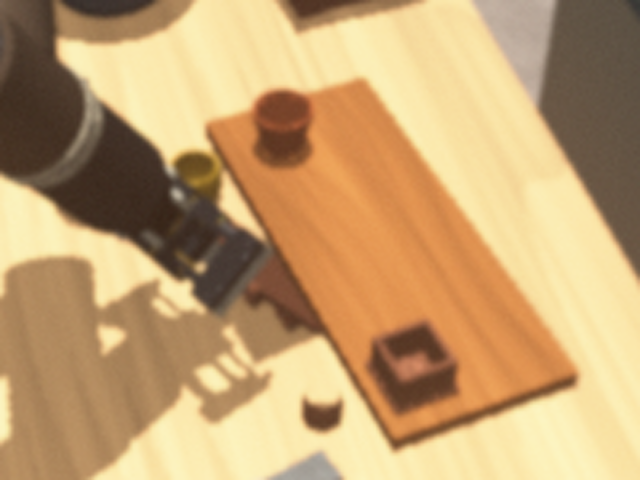

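Emit:
{"fn": "send_rows", "kwargs": {
  "commands": [
    [1,[0.034,0.004,0.024],[0,0,0]],
    [1,[0.036,0.004,0.022],[0,0,0]],
    [1,[0.036,0.004,0.02],[0,0,0]],
    [1,[0.036,0.004,0.018],[0,0,0]]
  ]
}}

```text
clock: 11.9
tool_pos: [0.5645, 0.0152, 0.0834]
orientation: [-148.0, 0.3, -62.6]
force: [-0.6, 0.5, 0.0]
opening: 0.0007
```

```bash
python3 go.py 32 20 .54 -.06 .1; python3 m.py g5; python3 - <<'E'
from plant import snapshot
from h import *
s=snapshot("scene"); C=cloud(s); hsv=cv2.cvtColor(s["color"],cv2.COLOR_BGR2HSV).astype(int)
n=C[...,0]*.992+C[...,1]*.124; l=-C[...,0]*.124+C[...,1]*.992
m=(s["z_map"]>0)&(hsv[...,0]<=12)&(hsv[...,2]<130)&(n>.5)&(n<.62)&(abs(l+.065)<.05)&(C[...,2]>0.005)
z=C[...,2][m]; 
for a in np.arange(0,.16,.01):
    k=(z>a)&(z<=a+.01)
    if k.sum()>3: print(a.round(3),k.sum(),np.median(n[m][k]).round(4))
E
```

```text
tip n,l,z now 0.5505 -0.0592 0.1029 tcp [0.5645 0.0152 0.0834] F [-0.6  0.5  0. ] j [ 14.3   5.6 -37.3 -24.4 -17.4 124.4] t 11.9
tilt 32.0 psi 20.6
shift units [-0.042 -0.009 -0.012] turn units [-0.0007 -0.0005 -0.0004] rows>= 0.2
[array([ 14.94575047,   4.81309583, -39.0658918 , -23.99503093,
       -16.03249492, 123.57768626])]
[0.5645 0.0152 0.0834] [-148.     0.3  -62.6] [ 14.3   5.6 -37.3 -24.4 -17.4 124.4] [-0.6  0.5  0. ] 11.9
scene tcp in crop [369. 223.]
scene 175 ((597.8536376953125, 11.778617858886719), (21.426544189453125, 128.4268341064453), 7.34698486328125)
side tcp in crop [260. 237.]
side 9 ((582.8054809570312, -31.30247688293457), (8.468012809753418, 20.30741310119629), 32.54197311401367)
0.01 24 0.5937
0.02 123 0.5925
0.03 134 0.5899
0.04 122 0.5875
0.05 140 0.5848
0.06 125 0.5825
0.07 136 0.5799
0.08 132 0.5775
0.09 116 0.5746
0.1 129 0.5723
0.11 131 0.5695
0.13 4 0.5443
```

View pics/sceneg5.png

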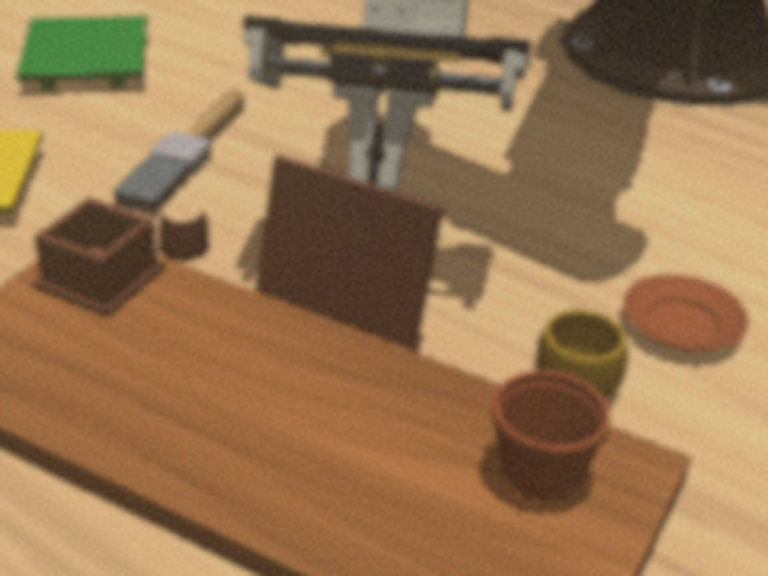

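View pics/sideg5.png

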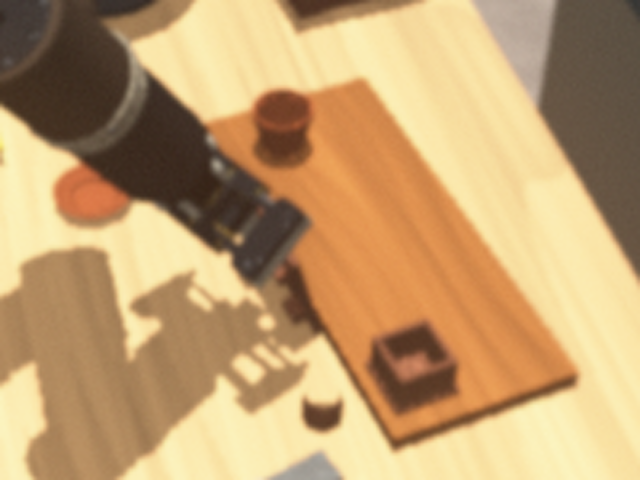

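The slab is now about 76° up, standing on its far edge against the riser. Pushing on over the top slowly.

Emit:
{"fn": "send_rows", "kwargs": {
  "commands": [
    [1,[0.028,0.0035,0],[0,0,0]],
    [1,[0.028,0.0035,0],[0,0,0]],
    [1,[0.028,0.0035,0],[0,0,0]],
    [1,[0.024,0.003,0],[0,0,0]]
  ]
}}

```text
clock: 12.45
tool_pos: [0.5925, 0.0186, 0.0828]
orientation: [-148.0, 0.3, -62.7]
force: [-0.2, -0.3, 0.8]
opening: 0.0005
```

```bash
python3 go.py 32 20 .6 -.06 .1; python3 m.py g6
```

```text
tip n,l,z now 0.5787 -0.0593 0.1024 tcp [0.5925 0.0186 0.0828] F [-0.2 -0.3  0.8] j [ 13.8   8.1 -34.2 -24.6 -18.  124.9] t 12.45
tilt 32.0 psi 20.6
shift units [ 0.084  0.007 -0.009] turn units [-0.0007 -0.0005 -0.0004] rows>= 0.4
[array([ 13.76436092,   9.9957597 , -32.50010883, -23.93124189,
       -17.64623101, 124.35578884])]
[0.5925 0.0186 0.0828] [-148.     0.3  -62.7] [ 13.8   8.1 -34.2 -24.6 -18.  124.9] [-0.2 -0.3  0.8] 12.45
scene tcp in crop [348. 243.]
scene 27 ((598.4612426757812, 27.063873291015625), (8.466400146484375, 40.7298469543457), 7.6051859855651855)
side tcp in crop [286. 230.]
side 10 ((600.0149536132812, -48.48578643798828), (5.2807841300964355, 22.587106704711914), 40.61116409301758)
```

View pics/sceneg6.png

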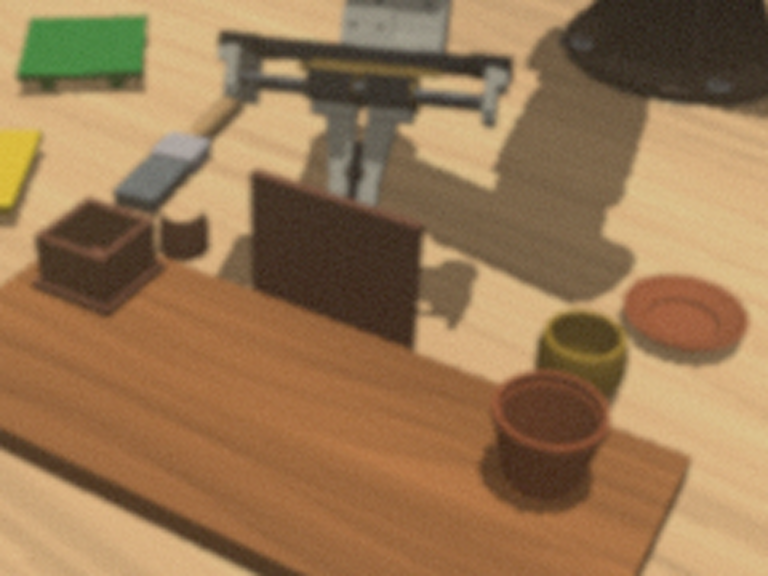

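Emit:
{"fn": "send_rows", "kwargs": {
  "commands": [
    [1,[0.028,0.0035,0],[0,0,0]],
    [1,[0.028,0.0035,0],[0,0,0]],
    [1,[0.028,0.0035,0],[0,0,0]]
  ]
}}

```text
clock: 12.85
tool_pos: [0.6141, 0.0213, 0.0824]
orientation: [-148.1, 0.3, -62.7]
force: [-0.1, 0.0, -0.2]
opening: 0.0002
```

```bash
python3 go.py 32 20 .6 -.06 .1; python3 m.py g7
```

```text
tip n,l,z now 0.6005 -0.0593 0.1019 tcp [0.6141 0.0213 0.0824] F [-0.1  0.  -0.2] j [ 13.4  10.  -31.9 -24.4 -18.6 124.9] t 12.85
tilt 31.9 psi 20.7
shift units [-0.003 -0.003 -0.007] turn units [-0.0007 -0.0007 -0.0003] rows>= 0.0
[array([ 13.76436092,   9.9957597 , -32.50010883, -23.93124189,
       -17.64623101, 124.35578884])]
[0.6141 0.0213 0.0824] [-148.1    0.3  -62.7] [ 13.4  10.  -31.9 -24.4 -18.6 124.9] [-0.1  0.  -0.2] 12.85
scene tcp in crop [331. 260.]
scene 12 ((586.3711547851562, -131.03668212890625), (22.30797004699707, 8.913324356079102), 32.85616683959961)
side tcp in crop [306. 224.]
side 31 ((590.3859252929688, 17.999252319335938), (10.772260665893555, 53.60029220581055), 14.087803840637207)
```

View pics/sceneg7.png

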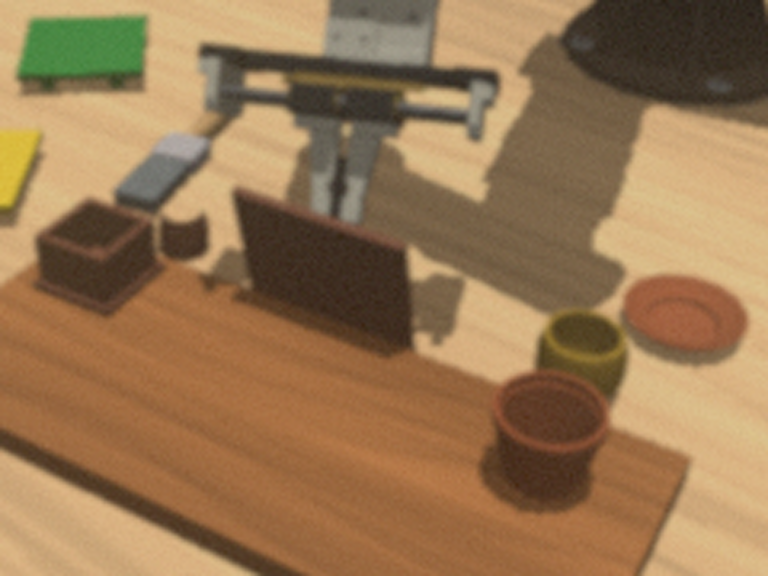

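Emit:
{"fn": "send_rows", "kwargs": {
  "commands": [
    [1,[0.028,0.0035,0],[0,0,0]],
    [1,[0.028,0.0035,0],[0,0,0]],
    [1,[0.028,0.0035,0],[0,0,0]]
  ]
}}

```text
clock: 13.25
tool_pos: [0.6367, 0.0241, 0.0825]
orientation: [-148.1, 0.3, -62.7]
force: [-0.9, -0.4, -0.0]
opening: 0.0001
```

```bash
python3 m.py g8
```

```text
[0.6367 0.0241 0.0825] [-148.1    0.3  -62.7] [ 13.1  11.8 -29.4 -24.1 -19.2 124.8] [-0.9 -0.4 -0. ] 13.25
scene tcp in crop [313. 277.]
scene 16 ((587.97119140625, -135.97528076171875), (21.63142204284668, 11.012063026428223), 13.095450401306152)
side tcp in crop [327. 218.]
side 83 ((581.8214111328125, 39.35300827026367), (98.15608215332031, 43.21030807495117), 64.82280731201172)
```

View pics/sceneg8.png

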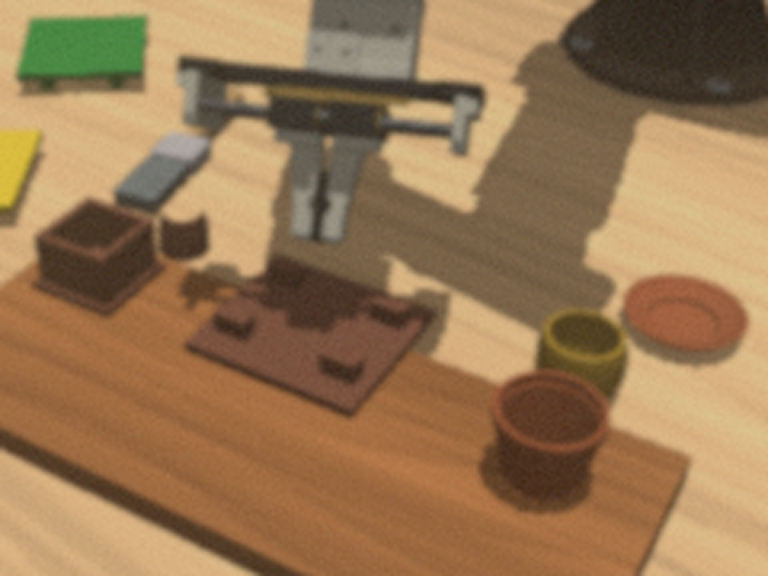

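It toppled: feet up on the riser, with some overhang at the front. Retracting to measure.

Emit:
{"fn": "send_rows", "kwargs": {
  "commands": [
    [1,[-0.05,-0.006,0.1],[0,0,0]],
    [1,[-0.08,-0.01,0.1],[0,0,0]],
    [1,[-0.14,-0.02,0.05],[0,0,0]],
    [1,[-0.16,-0.02,0],[0,0,0]],
    [1,[-0.1,-0.02,0],[0,0.005,0]],
    [1,[0,0,0],[0,0,0]]
  ]
}}

```text
clock: 13.95
tool_pos: [0.5, 0.0041, 0.1448]
orientation: [-149.8, 1.2, -62.7]
force: [0.5, 0.2, 0.7]
opening: 0.0007
```

```bash
cat > fin.py <<'E'
from plant import snapshot,sensors
from h import *
import sys
o=sensors.get_obs(); print(o['tool_pos'].round(3),o['orientation'].round(1),o['joint_pos'].round(1),o['force'].round(1),o['clock'])
for k in ("scene","side","wrist"):
    s=snapshot(k); C=cloud(s); ok=s["z_map"]>0
    n=C[...,0]*.992+C[...,1]*.124; l=-C[...,0]*.124+C[...,1]*.992; z=C[...,2]
    m=ok&(z>.0265)&(z<.036)&(n>.54)&(n<.76)&(abs(l+.06)<.1)
    if m.sum()<50: print(k,"none"); continue
    mm,ct=quad(m); P=onplane(s,ct.reshape(-1,2),.030); Q=np.c_[P[:,:2]@[.992,.124],P[:,:2]@[-.124,.992]].astype(np.float32)*1000
    f=ok&(z>.040)&(z<.056)&(n>.54)&(n<.76)&(abs(l+.06)<.08)
    print(k,mm.sum(),"n,l rect",cv2.minAreaRect(Q),"plate z med",np.median(z[m]).round(4),"feet pts",f.sum(),np.median(z[f]).round(4) if f.sum() else None)
    pl=mm>0
    A=np.c_[n[pl],l[pl],np.ones(pl.sum())]; print("  plane slope",np.linalg.lstsq(A,z[pl],rcond=None)[0].round(3))
    x0,y0,x1,y1={"scene":(180,150,420,330),"side":(200,110,400,260),"wrist":(0,0,560,420)}[k]
    cv2.imwrite(f"pics/{k}{sys.argv[1]}.png",cv2.resize(s["color"][y0:y1,x0:x1],None,fx=1 if k=="wrist" else 3.2,fy=1 if k=="wrist" else 3.2,interpolation=cv2.INTER_CUBIC))
E
python3 fin.py h
```

```text
[0.5   0.004 0.145] [-149.8    1.2  -62.7] [ 17.2  -6.8 -41.9 -14.  -26.  110.8] [0.5 0.2 0.7] 13.95
scene 1758 n,l rect ((622.009521484375, -63.12229919433594), (123.48545837402344, 131.7397003173828), 0.27915552258491516) plate z med 0.0299 feet pts 290 0.0452
  plane slope [-0.002 -0.002  0.031]
side 823 n,l rect ((616.649658203125, -69.48568725585938), (121.29319763183594, 138.9438934326172), 0.37882235646247864) plate z med 0.0296 feet pts 125 0.0441
  plane slope [ 0.002 -0.     0.029]
wrist 12121 n,l rect ((621.38671875, -63.8780517578125), (121.46141052246094, 130.17538452148438), 0.4787338674068451) plate z med 0.0308 feet pts 1712 0.0466
  plane slope [ 0.002 -0.001  0.03 ]
```

View pics/sceneh.png

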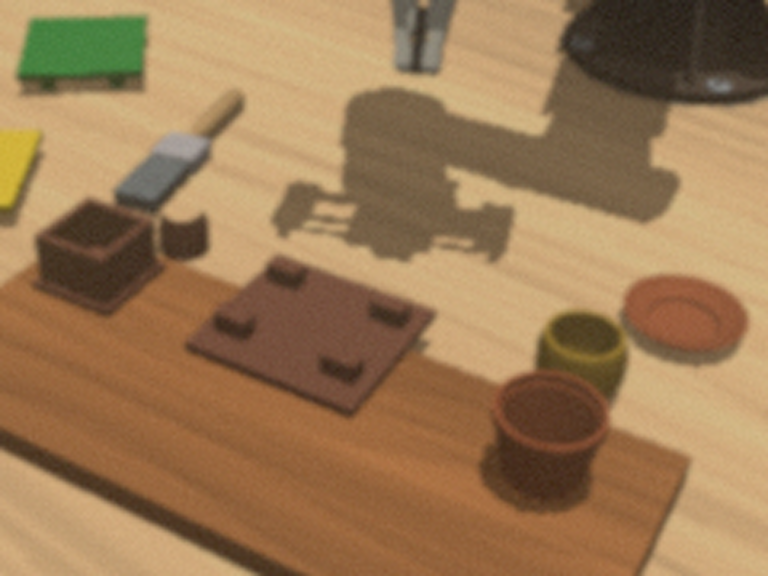

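View pics/wristh.png

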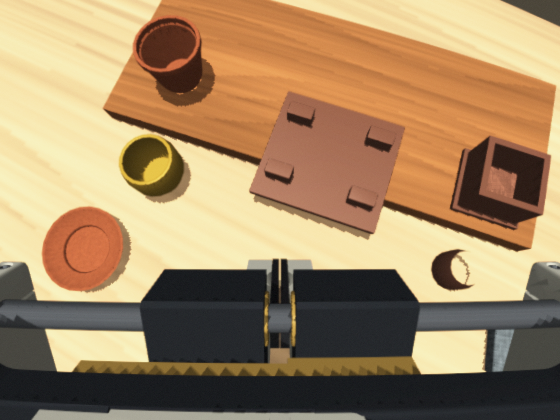

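The slab is feet-up and level, but about 38 mm overhangs the riser's front edge. The wrist view shows its near edge hanging out, (252,192) to (374,233). I'll slide it on with upright fingertips.

```bash
python3 go.py 0 0 .53 -.064 .10
```

```text
tip n,l,z now 0.4885 -0.0622 0.1644 tcp [0.5027 0.0045 0.1445] F [ 0.4  0.1 -0.2] j [ 17.1  -6.5 -41.7 -14.  -25.8 110.8] t 14.1
tilt 30.2 psi 22.0
shift units [ 0.124 -0.009 -0.27 ] turn units [-0.028   0.0795 -0.0535] rows>= 4.2
[array([ 2.13046851e+01,  1.42276682e+01, -2.66847369e+01, -5.43711053e-13,
       -4.90875949e+01,  7.58720131e+01])]
```

Emit:
{"fn": "send_rows", "kwargs": {
  "commands": [
    [0.4,[0.012,-0.001,-0.02],[-0.0028,0.008,-0.0054]],
    [0.4,[0.012,-0.001,-0.02],[-0.0028,0.008,-0.0054]],
    [0.4,[0.012,-0.001,-0.025],[-0.0028,0.008,-0.0054]],
    [0.4,[0.012,-0.001,-0.025],[-0.0028,0.008,-0.0054]],
    [0.4,[0.012,-0.001,-0.025],[-0.0028,0.008,-0.0054]],
    [0.4,[0.012,-0.001,-0.025],[-0.0028,0.008,-0.0054]],
    [0.4,[0.012,-0.001,-0.025],[-0.0028,0.008,-0.0054]],
    [0.4,[0.012,-0.001,-0.025],[-0.0028,0.008,-0.0054]],
    [0.4,[0.012,-0.001,-0.025],[-0.0028,0.008,-0.0054]],
    [0.4,[0.012,-0.001,-0.025],[-0.0028,0.008,-0.0054]]
  ]
}}

```text
clock: 15.1
tool_pos: [0.5431, 0.0044, 0.077]
orientation: [178.6, -0.5, -83.7]
force: [-0.2, -0.2, -0.1]
opening: 0.0528
```

```bash
python3 go.py 0 0 .53 -.064 .026
```

```text
tip n,l,z now 0.5398 -0.0628 0.1 tcp [0.5431 0.0044 0.077 ] F [-0.2 -0.2 -0.1] j [ 21.2  15.8 -24.5   0.1 -51.2  75. ] t 15.1
tilt 1.5 psi -161.8
shift units [-0.037 -0.008 -0.296] turn units [ 0.0018 -0.0036  0.0026] rows>= 1.5
[array([ 2.13046851e+01,  2.00103229e+01, -3.08887571e+01,  6.38470083e-16,
       -3.91009200e+01,  7.58720131e+01])]
```

Emit:
{"fn": "send_rows", "kwargs": {
  "commands": [
    [0.4,[-0.02,-0.004,-0.1],[0,-0.0018,0.001]],
    [0.4,[-0.02,-0.004,-0.1],[0,-0.0018,0.001]],
    [0.4,[0,0,-0.07],[0,0,0]],
    [0.4,[0,0,-0.015],[0,0,0]],
    [0.4,[0,0,0],[0,0,0]]
  ]
}}

```text
clock: 15.6
tool_pos: [0.539, 0.004, -0.0036]
orientation: [179.6, -0.8, -83.0]
force: [-0.6, 1.3, 0.4]
opening: 0.0527
```

```bash
python3 go.py 0 0 .55 -.064 .026; python3 tip.py; python3 fin.py i
```

```text
tip n,l,z now 0.5354 -0.0625 0.0194 tcp [ 0.539   0.004  -0.0036] F [-0.6  1.3  0.4] j [ 21.8  21.1 -30.6   1.  -38.8  74.4] t 15.6
tilt 0.9 psi -120.3
shift units [0.058 0.003 0.026] turn units [ 0.0022 -0.0009  0.0006] rows>= 0.3
[array([ 2.07632881e+01,  2.14923179e+01, -2.83377440e+01, -1.56602898e-13,
       -4.01699381e+01,  7.64134100e+01])]
[ 0.53904034  0.00403611 -0.00359378] [-0.63427126  1.27862392  0.41423432] [ 21.8  21.1 -30.6   1.  -38.8  74.4]
1 1737 [0.0198 0.0201 0.0201 0.0202 0.0202] [ 0  0  0  0  0  0  1 29 56 67 73 92 76 91 84 91]
-1 1672 [0.0202 0.0202 0.0204 0.0208 0.0208] [ 0  0  0  0  0  0  0 23 38 62 66 78 84 82 83 91]
[ 0.539  0.004 -0.003] [179.6  -0.8 -83. ] [ 21.8  21.1 -30.6   1.  -38.9  74.4] [-0.6 -0.4 -0.1] 15.65
scene 1755 n,l rect ((622.4238891601562, -63.474998474121094), (124.25566864013672, 131.14987182617188), 0.6479933857917786) plate z med 0.0298 feet pts 377 0.0455
  plane slope [-0.002 -0.001  0.031]
side 588 n,l rect ((618.7039794921875, -66.7174072265625), (133.55908203125, 119.74685668945312), 89.07379150390625) plate z med 0.0293 feet pts 73 0.0447
  plane slope [-0.002  0.001  0.031]
wrist 58196 n,l rect ((613.4395751953125, -63.72913360595703), (103.94959259033203, 129.9600372314453), 0.5671712756156921) plate z med 0.0306 feet pts 11516 0.0465
  plane slope [ 0.002 -0.001  0.029]
```

View pics/scenei.png

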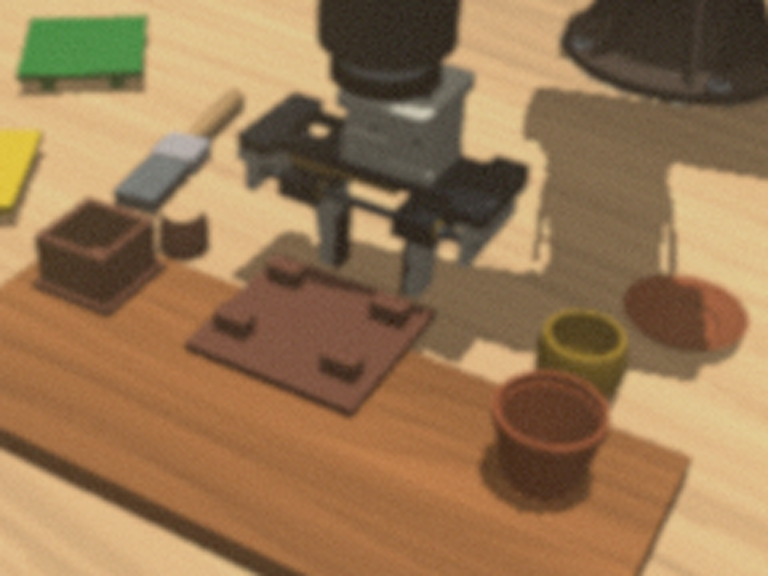

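Emit:
{"fn": "send_rows", "kwargs": {
  "commands": [
    [0.4,[0,0,0.022],[0,0,0]],
    [0.4,[0.032,0.004,0],[0,0,0]],
    [0.4,[0.032,0.004,0],[0,0,0]],
    [0.4,[0.032,0.004,0],[0,0,0]],
    [0.4,[0.032,0.004,0],[0,0,0]]
  ]
}}

```text
clock: 16.3
tool_pos: [0.5755, 0.0091, 0.0079]
orientation: [-179.9, -0.6, -83.0]
force: [-0.2, -0.6, 1.2]
opening: 0.0526
```

```bash
python3 go.py 0 0 .589 -.064 .025; python3 fin.py j
```

```text
tip n,l,z now 0.572 -0.062 0.0309 tcp [0.5755 0.0091 0.0079] F [-0.2 -0.6  1.2] j [ 20.8  22.7 -25.8   1.  -41.7  75.4] t 16.3
tilt 0.6 psi -84.4
shift units [ 0.067  0.002 -0.024] turn units [0.0017 0.0004 0.0006] rows>= 0.4
[array([ 1.98206238e+01,  2.44367784e+01, -2.33165345e+01,  4.63909088e-14,
       -4.22466871e+01,  7.73560743e+01])]
[0.576 0.009 0.008] [-179.9   -0.6  -83. ] [ 20.8  22.7 -25.8   1.  -41.7  75.4] [-0.2 -0.6  1.2] 16.3
scene 1769 n,l rect ((620.835693359375, -63.595245361328125), (131.7582244873047, 131.16282653808594), 89.88367462158203) plate z med 0.0299 feet pts 386 0.0455
  plane slope [-0.004 -0.003  0.032]
side 389 n,l rect ((620.9174194335938, -68.15812683105469), (120.3608627319336, 131.552734375), 0.1354985237121582) plate z med 0.0294 feet pts 92 0.0445
  plane slope [-0.003  0.005  0.032]
wrist 52600 n,l rect ((623.0822143554688, -64.1074447631836), (129.9676513671875, 123.99140167236328), 89.90947723388672) plate z med 0.0305 feet pts 9033 0.0465
  plane slope [ 0.   -0.    0.03]
```

View pics/scenej.png

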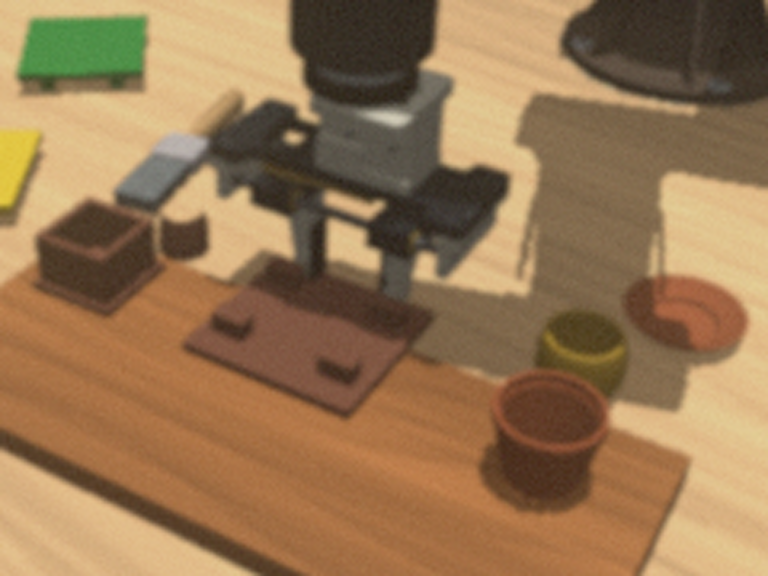

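The fingertips drifted up and now sit over the overhang against the feet's near faces. Pushing on the feet is safer, since it stays clear of the riser, so I'll continue that way.

Emit:
{"fn": "send_rows", "kwargs": {
  "commands": [
    [0.4,[0,0,0.008],[0,0,0]],
    [0.4,[0.024,0.003,-0.003],[0,0,0]],
    [0.4,[0.024,0.003,-0.004],[0,0,0]],
    [0.4,[0.024,0.003,-0.004],[0,0,0]],
    [0.4,[0.024,0.003,-0.004],[0,0,0]]
  ]
}}

```text
clock: 16.95
tool_pos: [0.5893, 0.0093, 0.0074]
orientation: [179.0, -0.8, -83.0]
force: [-14.2, -0.7, 20.1]
opening: 0.0528
```

```bash
python3 go.py 0 0 .609 -.064 .034; python3 fin.py k
```

```text
tip n,l,z now 0.5862 -0.0636 0.0304 tcp [0.5893 0.0093 0.0074] F [-14.2  -0.7  20.1] j [ 20.3  24.3 -22.9   0.8 -44.   76.1] t 16.95
tilt 1.3 psi -142.3
shift units [0.091 0.011 0.015] turn units [ 0.0025 -0.0025  0.0007] rows>= 0.5
[array([ 1.93870029e+01,  2.52417592e+01, -2.02517132e+01,  6.31418229e-14,
       -4.45065276e+01,  7.77896952e+01])]
[0.589 0.009 0.007] [179.   -0.8 -83. ] [ 20.3  24.3 -22.9   0.8 -44.   76.1] [-14.2  -0.7  20.1] 16.95
scene 1818 n,l rect ((635.9248046875, -65.1138687133789), (131.29469299316406, 127.67105102539062), 89.78960418701172) plate z med 0.0299 feet pts 393 0.0456
  plane slope [-0.003 -0.003  0.032]
side 365 n,l rect ((634.9942626953125, -67.96314239501953), (132.6895294189453, 120.7384262084961), 89.80782318115234) plate z med 0.0296 feet pts 97 0.0451
  plane slope [-0.008  0.003  0.035]
wrist 52866 n,l rect ((637.719482421875, -65.34915924072266), (130.05758666992188, 123.2583236694336), 89.95321655273438) plate z med 0.0305 feet pts 9120 0.0465
  plane slope [ 0.001 -0.     0.03 ]
```

View pics/scenek.png

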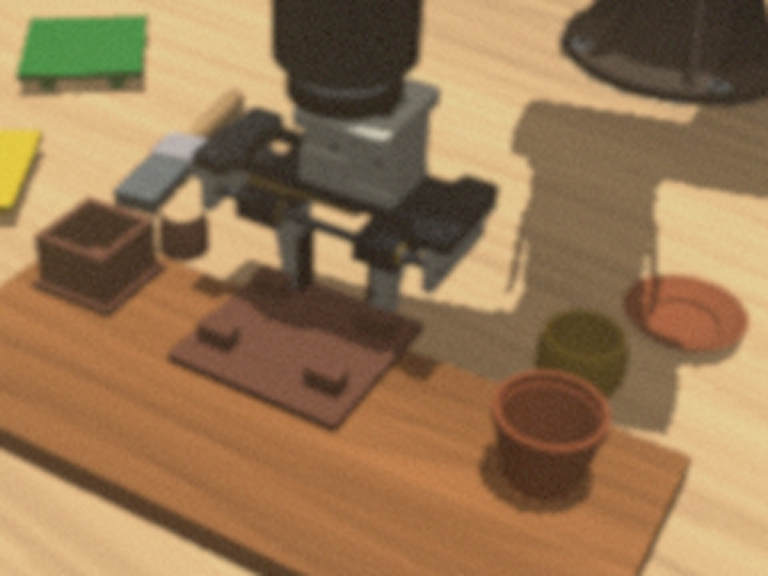

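Emit:
{"fn": "send_rows", "kwargs": {
  "commands": [
    [0.4,[-0.004,0,0.016],[0,0.001,0]],
    [0.4,[0,0,0.008],[0,0,0]],
    [0.4,[0.026,0.003,0],[0,0,0]],
    [0.4,[0.026,0.003,0],[0,0,0]],
    [0.4,[0.026,0.003,0.002],[0,0,0]]
  ]
}}

```text
clock: 17.6
tool_pos: [0.6079, 0.0111, 0.0141]
orientation: [178.5, -0.8, -83.1]
force: [-2.2, -0.6, -0.5]
opening: 0.0526
```

```bash
python3 go.py 0 0 .609 -.064 .034; python3 fin.py l
```

```text
tip n,l,z now 0.605 -0.0641 0.0371 tcp [0.6079 0.0111 0.0141] F [-2.2 -0.6 -0.5] j [ 19.7  25.5 -19.6   0.6 -46.6  76.8] t 17.6
tilt 1.7 psi -153.3
shift units [ 0.017  0.004 -0.012] turn units [ 0.0026 -0.0039  0.0007] rows>= 0.2
[array([ 1.93870029e+01,  2.52417592e+01, -2.02517132e+01, -1.66367192e-13,
       -4.45065276e+01,  7.77896952e+01])]
[0.608 0.011 0.014] [178.5  -0.8 -83.1] [ 19.7  25.5 -19.6   0.6 -46.6  76.8] [-2.2 -0.6 -0.5] 17.6
scene 1921 n,l rect ((657.6278686523438, -65.84002685546875), (131.5144500732422, 123.21102142333984), 89.84437561035156) plate z med 0.0299 feet pts 418 0.0455
  plane slope [-0.002 -0.001  0.031]
side 348 n,l rect ((654.358154296875, -68.35726928710938), (132.9138641357422, 120.64324951171875), 89.1280288696289) plate z med 0.0297 feet pts 101 0.0441
  plane slope [ 0.002 -0.003  0.028]
wrist 49748 n,l rect ((658.6430053710938, -66.0517578125), (129.94647216796875, 119.76216125488281), 89.8490982055664) plate z med 0.0305 feet pts 8371 0.0465
  plane slope [ 0.001 -0.     0.03 ]
```

Emit:
{"fn": "send_rows", "kwargs": {
  "commands": [
    [0.4,[0.022,0.002,0],[0,0,0]],
    [0.4,[-0.03,-0.004,0.01],[0,0,0]],
    [0.4,[-0.04,-0.005,0.06],[0,0,0]],
    [0.4,[-0.05,-0.006,0.15],[0,0,0]],
    [0.4,[-0.1,-0.012,0.15],[0,0,0]],
    [0.4,[-0.15,-0.02,0.1],[0,0,0]],
    [0.4,[-0.1,-0.01,0],[0,0,0]],
    [0.4,[0,0,0],[0,0,0]]
  ]
}}

```text
clock: 18.55
tool_pos: [0.4925, -0.0028, 0.1342]
orientation: [178.8, -0.7, -83.1]
force: [0.1, 0.6, 0.3]
opening: 0.0527
```

```bash
python3 fin.py z; python3 - <<'E'
from plant import snapshot
from h import *
# riser front edge and bystander check vs start
for n in ("scene","side"):
    a=np.load(f"{n}.npy",allow_pickle=True).item(); b=snapshot(n)
    for nm,s in (("start",a),("now",b)):
        C=cloud(s); H=cv2.cvtColor(s["color"],cv2.COLOR_BGR2HSV).astype(int); ok=s["z_map"]>0
        for ob,(x0,x1,y0,y1,z0,z1) in {"round":(.57,.76,.15,.30,.03,.08),"square":(.57,.8,-.26,-.1,.032,.06),"cup":(.47,.57,.1,.21,.03,.06),"saucer":(.36,.48,.14,.26,.009,.03),"plug":(.54,.6,-.19,-.12,.012,.045),"brush":(.36,.58,-.3,-.19,.009,.03)}.items():
            m=ok&(C[...,0]>x0)&(C[...,0]<x1)&(C[...,1]>y0)&(C[...,1]<y1)&(C[...,2]>z0)&(C[...,2]<z1)
            print(n,nm,ob,m.sum(),C[m].mean(0).round(3)[:2] if m.sum() else None)
E
```

```text
[ 0.492 -0.003  0.134] [178.8  -0.7 -83.1] [ 22.9   7.4 -26.8   0.4 -57.1  73.8] [0.1 0.6 0.3] 18.55
scene 1971 n,l rect ((663.9617919921875, -66.1274642944336), (131.35609436035156, 122.7101821899414), 89.80620574951172) plate z med 0.0299 feet pts 317 0.0454
  plane slope [-0.002 -0.002  0.031]
side 825 n,l rect ((659.2291870117188, -68.28874969482422), (134.11973571777344, 122.40764617919922), 88.7107925415039) plate z med 0.0296 feet pts 125 0.0448
  plane slope [0.001 0.001 0.029]
wrist 10522 n,l rect ((630.8088989257812, -66.35431671142578), (130.15875244140625, 53.99518966674805), 89.6289291381836) plate z med 0.0306 feet pts 1599 0.0465
  plane slope [ 0.002 -0.001  0.029]
scene start round 1147 [0.641 0.203]
scene start square 556 [ 0.673 -0.142]
scene start cup 400 [0.539 0.173]
scene start saucer 430 [0.42  0.197]
scene start plug 131 [ 0.59 -0.14]
scene start brush 478 [ 0.503 -0.233]
scene now round 1146 [0.641 0.203]
scene now square 550 [ 0.673 -0.142]
scene now cup 403 [0.539 0.174]
scene now saucer 430 [0.42  0.197]
scene now plug 128 [ 0.59 -0.14]
scene now brush 482 [ 0.502 -0.233]
side start round 314 [0.641 0.205]
side start square 271 [ 0.665 -0.152]
side start cup 145 [0.531 0.166]
side start saucer 204 [0.425 0.206]
side start plug 77 [ 0.575 -0.162]
side start brush 654 [ 0.488 -0.243]
side now round 314 [0.64  0.204]
side now square 270 [ 0.665 -0.153]
side now cup 18 [0.544 0.194]
side now saucer 192 [0.425 0.206]
side now plug 79 [ 0.575 -0.162]
side now brush 660 [ 0.489 -0.243]
```

View pics/scenez.png

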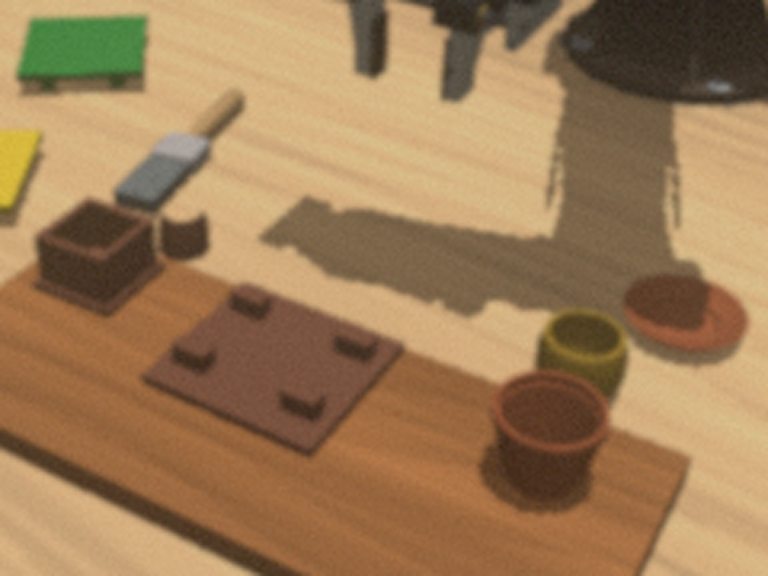

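View pics/wristz.png

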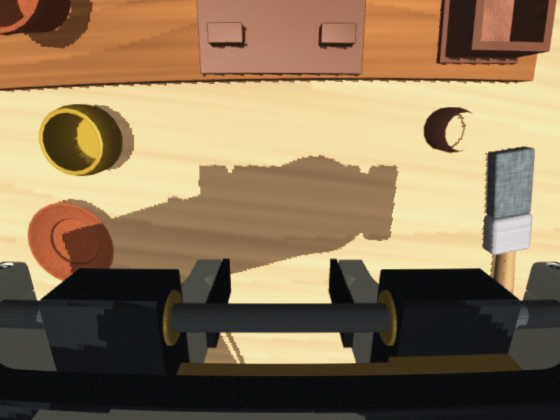

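The wrist view shows the slab's front edge at about row 72, just inside the riser edge at about row 80. It is flat, feet up and fully on the riser. The bystanders haven't moved (the side view's cup reading is blocked by the arm) and the arm is clear. Handing in.

```bash
python3 -c "
from plant import order
print(order.close_job())"
```

```text
the job is handed in; nothing more can be done
None
```

The slab is lying flat on the riser with its feet up, and I handed the job in at about 18.6 s of the 58 s allowed.

**What I did:**
- I slid the slab square against the riser face with two spread fingertips.
- I wedged the shut, tilted fingertips under its near edge, lifted it up on its far edge and pushed it over.
- It landed with about 38 mm overhanging the front of the riser, so I slid it on by its feet until it was fully supported. I then backed the arm off.

**Last checks:**
- **Slab:** level, with the plate's upper side about 30 mm above the table and the feet on top. The front edge is a few millimetres inside the riser's front edge.
- **Bystanders:** the scene view puts all six within about 1 mm of where they started.
- **Robot:** about 0.14 m clear of the slab with near-zero force. The highest reading I saw was about 25 N, under the 40 N limit.

**Mishaps and disagreements:**
- The fingertips sit about 23 mm short of the reported TCP. Because of this, my first slide pass went over the slab without moving it.
- During the final slide the fingertips pressed down on the plate with about 20 N for a moment.
- The scene and side views differ by about 5 mm on the slab's final position.
- The side view could not confirm the cup pot at the end because the arm was in the way.

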